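Uncap the desk camera controller and hold its stick over

TASK

Drive the meeting-room camera to its home view from the sloped desk controller: turn the orange dust cap anticlockwise until it comes free, lift it off and stand it open side down on the bare desk, clear of the controller. Then push the joystick well over toward the green arrow, and no other way, hold it there for at least a second and let it spring back upright. Leave the staple box, glue stick and tape roll where they are.

Things in the scene. Friction and masses are not known exactly. Their poses are not given: they have to be found in the camera images.
- console: grey and black desk controller fixed to the desk, footprint about 170 x 210 mm. Its panel slopes 25 degrees from level and faces the robot's right-hand side, partly toward the robot; top edge 125 mm over the desk. Origin: bezel centre; z square out of the panel, x up the slope. The desk to its right (toward -y) is bare between 0.38 and 0.52 m ahead of the robot.
- bezel: silver round plate, 128 mm across, in the middle of the sloped panel. Origin: centre of its flat face, 95 mm over the desk; also the joystick's pivot. z: square out of the panel, 25 degrees from vertical; the cap turns and lifts along it. x: along the face to the green arrow. A collar (94 mm across, 10 mm high) stands round the cap.
- slot (a point): one of the two slots in the collar's inward lip, on the bezel's +y side (the other is opposite, both 38 mm from the origin); each is about 18 mm wide with a white line outside it. The lip (hole 72 mm across, underside 6 mm above the bezel face) holds the cap's lugs down everywhere else.
- arrow (a point): the green arrow on the bezel face, 56 mm from the bezel's origin along its x axis: the direction in which to push the joystick
- cap_grip (a point): centre of the grip bar (46 x 12 x 34 mm, long along x, thin along y) on the orange dust cap, 85 mm above its open rim; z is the cap's axis, from rim to bar. The cap is a cup 66 mm across, 68 mm high, 70 g, inside 60 mm across and 64 mm deep, open below; it covers the stick, its rim on the bezel face. Lift it about 70 mm along its axis to clear the stick.
- cap_lug (a point): one of the two lugs at the cap's rim, on its +x side (the other opposite; 81 mm over both, 10 mm wide, 4 mm high, a white line above each). It starts 40 to 72 degrees short of a slot: turn the cap anticlockwise, seen from above it, until the lugs face the slots (cap x along bezel y). It lifts out within 5 degrees of that; a stop ends the turn about 3 degrees past it.
- knob (a point): centre of the joystick's black knob, 22 mm across, 24 mm high, 48 mm from the pivot; z along the stick. It tilts any way and springs back; stops at 24 degrees about each of two crossed hinges; about 2.5 N at the knob near a stop. Well over means the knob at least 12 mm from rest along the bezel's x and under 6 mm to the side; it must never go 10 mm off in other directions.
- staple_box: small box of staples, 41 x 74 x 27 mm, origin under its centre; leave alone
- glue: glue stick lying down, 28 x 95 x 28 mm (long along its y), origin under its centre; leave alone
- tape_roll: roll of tan tape lying flat, 104 mm across, 25 mm high, origin under its centre; leave alone

How it is judged:
On the way, in this order (a step that is already met when the one before it is completed fails the run):
1. the cap is turned free and lifted off the controller (distance between cap_grip and bezel above 0.16 m), for 0.1 s.
2. the cap stands on the desk, open side down, clear of the controller, and is let go (height (world z) of cap_grip between 0.08 and 0.089 m and angle between cap_grip's own z axis and vertical below 0.1 rad and horizontal distance between cap_grip and bezel above 0.14 m and contact force between the fingers and anything else below 0.1 N), for 0.2 s.
3. the stick is tilted toward the green arrow and held for a second (x of knob in the frame of bezel above 0.012 m and y of knob in the frame of bezel between -0.006 and 0.006 m), for 1 s.
At the end, for the whole second after the job is handed in: The cap stands on the desk open side down (within 6 degrees of upright), its axis at least 140 mm from the bezel centre seen from above, and the stick is back upright with its knob within 4 mm of rest (height (world z) of cap_grip between 0.08 and 0.089 m and angle between cap_grip's own z axis and vertical below 0.1 rad and horizontal distance between cap_grip and bezel above 0.14 m and x of knob in the frame of bezel between -0.004 and 0.004 m and y of knob in the frame of bezel between -0.004 and 0.004 m); the robot touches nothing.
It fails at once if the stick is pushed away from the arrow or to the side (knob more than 10 mm from rest) (x of knob in the frame of bezel below -0.01 m or y of knob in the frame of bezel above 0.01 m or y of knob in the frame of bezel below -0.01 m).
It fails at once if the staple box, glue stick or tape roll is moved more than 20 mm (distance of any of staple_box, glue, tape_roll from where it was at the start of the episode above 0.02 m).
It also fails if it takes over 64 s, if anything falls off the work surface, if the arm or the gripper's body presses on something with over 40 N, if the wrist force passes 120 N, or if a joint passes its speed limit or range.

ROBOT

A 6-joint arm with a two-finger parallel gripper is mounted at the origin on a cart in front of the work surface, level with it; the furniture and walls round the work are solid. World frame = base frame: x ahead of the robot, y to its left, z up, the work surface at z = 0. Lengths are in m, angles in rad, forces in N, time in s.
With the tool pointing down it reaches from about 0.35 to 0.875 m from the base axis. Payload 4.2 kg.
Tool frame: the origin (TCP) lies between the finger pads; the fingertips stand 11 mm ahead of it and the grasp point (between the pads) lies 8 mm behind it; z points along the fingers, x is the direction in which the jaws open and shut, and the axes are right-handed (so a half turn about z gives the same grasp; the last joint's range is limited). The gripper opens to 87 mm and grips with 3 to 60 N. Pads are 19 mm wide; open, the fingers measure 117 mm over their backs; the gripper's body (75 mm by 190 mm) begins 51 mm behind the grasp point.
Start: joints at [1.394, 0.385, 0.008, 0, -1.194, -0.259], TCP at [0.264, 0.567, 0.234] pointing down, gripper open.
Joint ranges: [-3.14, 3.14], [-1.21, 2.06], [-1.07, 1.41], [-3.16, 2.05], [-2.99, -0.16], [-3.1, 3.1]. Speed limits (rad/s): [2.79, 2.79, 3.14, 3.14, 3.14, 3.14].

INTERFACE

Orientations are given as a 3x3 rotation matrix whose columns are the frame's x, y, z axes.
In Python, from rig import robot, viewer, ticket gives the robot as it stands. The module is installed in compiled form; this text tells all that it offers.
- The arm moves only by the tool drive_tool, never from a script. Its argument "plan" is a list of rows, each an object with "delta_pos": the shift along the world's x, y, z in cm, a list of three; "roll": the turn about the world's z in rad. A call has 1 to 5 rows; each row shifts and turns the commanded pose from where the row before left it; what a row does not reach is not made up. A row lasts 1/10 s, in which the tool goes at most 50 mm and 8.59 degrees, less where a joint would pass 70% of its speed; a pose out of reach is approached as far as the arm can. A call is refused whole if a number of a shift passes 5 or a number of a turn 0.15, either way. A call with a gripper value outside its range is refused whole. "hand" is the finger opening in cm, from 0 to 8.7, set as the call begins (left out, the last holds). The fingers move at their own pace and stop on an object; the grip force is fixed at half the most. Time passes only in rows, so rows that do not move let the fingers close. It gives the time, the measured TCP pose, the force and the opening at its end, in the units of the state.
- robot.sense(): the state, without advancing time (a new reading comes with each control period).
- viewer.snapshot(name): name is "side" or "top" or "wrist"; returns the picture (420x560x3 uint8, red, green, blue); there is no depth.
- viewer.calibration(name): a dict with "fov_y" (degrees; the focal length in pixels is half the picture's height over the tangent of half this angle, whatever the lens; pixels are square), "cx", "cy" (the principal point, pixels), "k1" (the pictures are not rectified: a ray, as slopes to the right and down, at radius r is drawn at 1 + k1 r^2 times it, then the intrinsics apply), "R" (3x3) and "t" (3): a world point X has camera coordinates R X + t; the wrist camera has in their place "hand_eye" (4x4, takes a point from camera to tool coordinates, whose origin is the TCP and whose axes are the tool frame's). Camera axes: x right, y down, z forward; pixel columns grow to the right and rows downward; lengths in m; the calibration is good to about 2 mm. A picture is of the moment at which its call begins: read the wrist's pose just before it. calibration takes no time and is no camera call.
- ticket.sign_off(): hands the job in, once; it reports no verdict.
The state is a dict: "time": time; "joints": joint angles; "joint_velocities": joint speeds; "joint_efforts": joint torques, N m; "tcp_pos": TCP position; "ee_rot": TCP orientation; "contact_force": force on the tool from outside, world axes, zero at the start; "wrist_torque": the same for the moment, N m; "opening": opening from 0.0 (shut) to 1.0 (fully open).
Only numpy, scipy, OpenCV 4.12 (cv2) and the standard library are available. Lean on these libraries where they do the work, as an engineer would, in place of code of your own. Each camera call takes 0.05 s, during which the arm holds its last target.

## Working session

There is one attempt and no reset: what is moved stays moved. The work goes in short steps, Python scripts to look and compute and a tool call to move; the robot and the scene stay as the last step left them, time stands still between calls to the robot, and variables do not carry over. Pictures are saved under pics/ and viewed, and the job is handed in when it is done.

Besides the shell and the picture viewer there is one more tool, called after "Emit:" in YAML: its name, and indented under it one key for each argument. drive_tool: Moves the arm, as the interface text tells. Its arguments: {"type":"object","properties":{"plan":{"type":"array","items":{"type":"object","properties":{"delta_pos":{"type":"array","items":{"type":"number"}},"roll":{"type":"number"}}}},"hand":{"type":"number"}},"required":["plan"]}

```bash
mkdir -p pics; cat > h.py <<'E'
import numpy as np, cv2
from rig import robot, viewer, ticket
def snap(n,fn):
    s=robot.sense(); im=viewer.snapshot(n); cv2.imwrite('pics/'+fn,im[:,:,::-1]); return s,im
E
python3 - <<'E'
from h import *
np.set_printoptions(precision=4,suppress=True)
for n in ['side','top','wrist']:
    s,im=snap(n,n+'0.png'); print(n,viewer.calibration(n))
print(s)
E
```

```text
side {'fov_y': 48.215486349703134, 'cx': 275.3965770277205, 'cy': 215.19901739391358, 'k1': -0.00454901184130634, 'R': array([[ 0.9986, -0.053 , -0.0039],
       [-0.0248, -0.3991, -0.9166],
       [ 0.047 ,  0.9154, -0.3998]]), 't': array([-0.5656,  0.1313,  1.3772])}
top {'fov_y': 45.619677663978244, 'cx': 285.7081054773615, 'cy': 210.34190566113588, 'k1': 0.020534395447862598, 'R': array([[-0.0809, -0.9967,  0.002 ],
       [-0.9752,  0.0788, -0.207 ],
       [ 0.2061, -0.0187, -0.9783]]), 't': array([0.021 , 0.5502, 1.1961])}
wrist {'fov_y': 65.8332475054628, 'cx': 280.2507327997691, 'cy': 203.0859460888841, 'k1': -0.004926184122200293, 'hand_eye': array([[ 1.    , -0.0001, -0.0001,  0.0001],
       [ 0.0001,  0.9651,  0.2619, -0.0713],
       [ 0.0001, -0.2619,  0.9651, -0.1511],
       [ 0.    ,  0.    ,  0.    ,  1.    ]])}
{'time': 0.1, 'joints': array([ 1.3936,  0.3855,  0.0068, -0.0004, -1.194 , -0.2586]), 'joint_velocities': array([ 0.0009, -0.0025,  0.0041,  0.0008, -0.0017, -0.0006]), 'joint_efforts': array([ -0.0005, -39.169 ,  18.7936,   4.2319,   0.0135,  -0.0001]), 'tcp_pos': array([0.2636, 0.5662, 0.2326]), 'ee_rot': array([[-0.4223, -0.9065, -0.0007],
       [-0.9065,  0.4223, -0.0018],
       [ 0.0019, -0.0001, -1.    ]]), 'contact_force': array([ 0.2401,  0.4307, -0.0817]), 'wrist_torque': array([ 0.0215, -0.0451, -0.015 ]), 'opening': 1.0037253693184793}
```

View pics/side0.png

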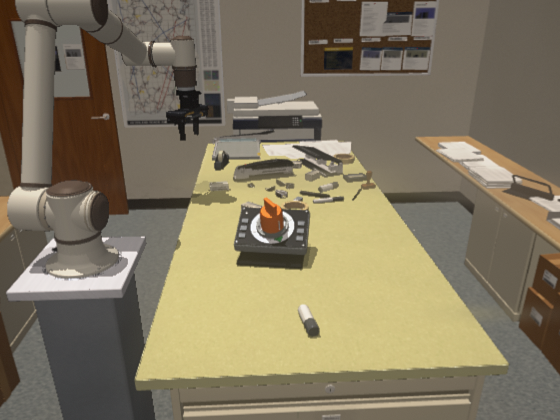

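View pics/top0.png

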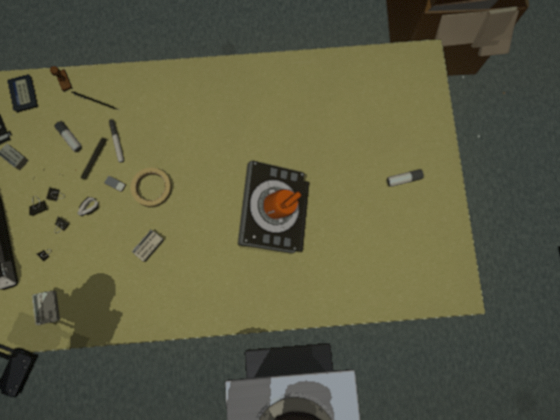

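```bash
python3 -c "
import cv2
im=cv2.imread('pics/top0.png'); c=im[100:260,160:360]; cv2.imwrite('pics/topc.png',cv2.resize(c,None,fx=4,fy=3.75*4/3.75,interpolation=cv2.INTER_CUBIC)[:600])
im=cv2.imread('pics/side0.png'); c=im[110:260,160:360]; cv2.imwrite('pics/sidec.png',cv2.resize(c,None,fx=4,fy=4,interpolation=cv2.INTER_CUBIC))
"
```

```text
(no output)
```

View pics/topc.png

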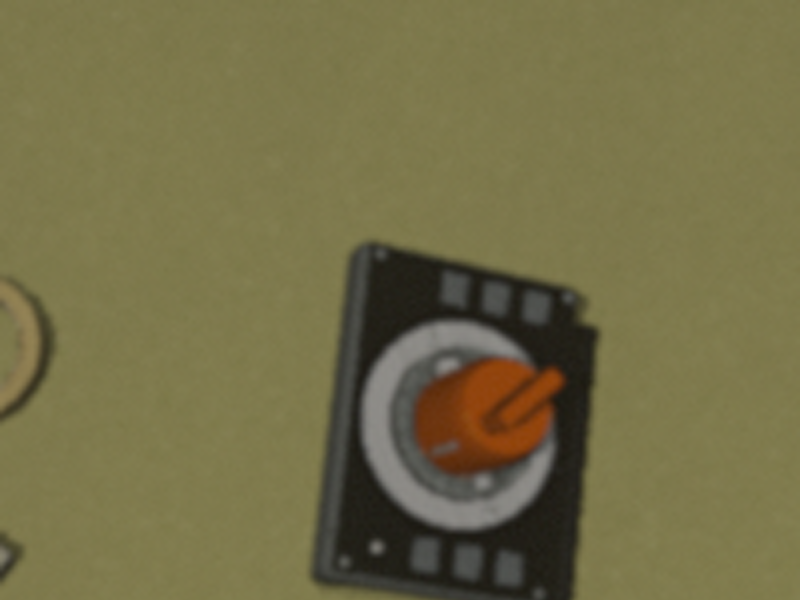

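View pics/sidec.png

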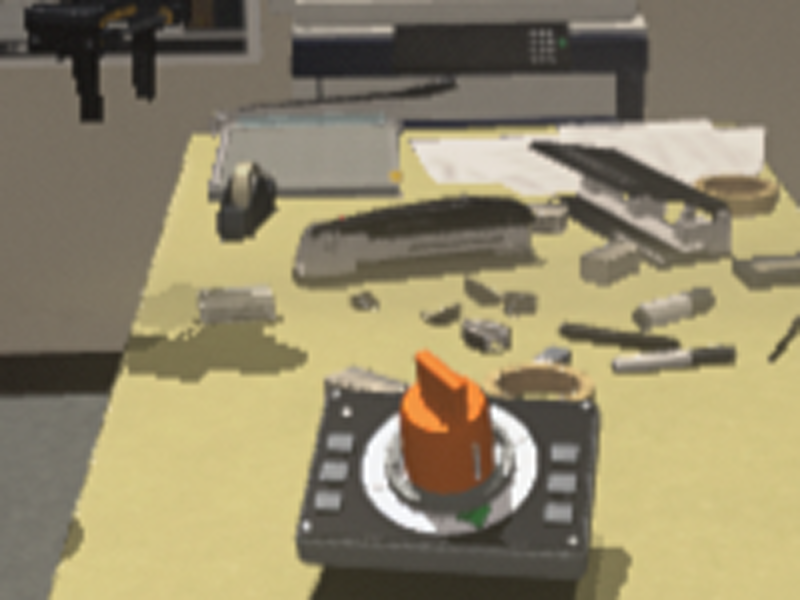

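```bash
cat >> h.py <<'E'
np.set_printoptions(precision=4,suppress=True)
def cam(n,s=None):
    c=viewer.calibration(n)
    f=210/np.tan(np.radians(c['fov_y'])/2)
    if n=='wrist':
        T=np.eye(4);T[:3,:3]=s['ee_rot'];T[:3,3]=s['tcp_pos']
        T=np.linalg.inv(T@c['hand_eye']); R,t=T[:3,:3],T[:3,3]
    else: R,t=np.array(c['R']),np.array(c['t'])
    return R,t,f,c['cx'],c['cy'],c['k1']
def proj(C,X):
    R,t,f,cx,cy,k=C; p=np.atleast_2d(X)@R.T+t; q=p[:,:2]/p[:,2:]
    q=q*(1+k*(q**2).sum(1,keepdims=True)); return q*f+[cx,cy]
def ray(C,uv):
    R,t,f,cx,cy,k=C; d=(np.array(uv,float)-[cx,cy])/f; q=d.copy()
    for _ in range(10): q=d/(1+k*(q@q))
    return -R.T@t, R.T@np.array([q[0],q[1],1])
def atz(C,uv,z):
    o,d=ray(C,uv); return o+d*(z-o[2])/d[2]
E
python3 - <<'E'
from h import *
T=cam('top');S=cam('side')
print(atz(T,(274.5,206.2),.095), 'arrow side',atz(S,(278.8,238.8),.075))
for p in [(370,243),(575,295),(325,578)]: print(atz(T,(160+p[0]/4,100+p[1]/4),.125))
print('desk objs',[atz(T,p,.02) for p in [(405,178),(152,187),(149,245)]])
E
```

```text
[0.5547 0.0036 0.095 ] arrow side [ 0.5739 -0.0467  0.075 ]
[0.6647 0.048  0.125 ]
[ 0.6222 -0.0729  0.125 ]
[0.4629 0.0879 0.125 ]
desk objs [array([ 0.6192, -0.343 ,  0.02  ]), array([0.6481, 0.3183, 0.02  ]), array([0.4962, 0.3298, 0.02  ])]
```

Emit:
drive_tool:
  plan:
    - {"delta_pos": [1.95,-4.0,0.65],"roll": -0.089}
    - {"delta_pos": [1.95,-4.0,0.65],"roll": -0.089}
    - {"delta_pos": [1.95,-4.0,0.65],"roll": -0.089}
    - {"delta_pos": [1.95,-4.0,0.65],"roll": -0.089}
    - {"delta_pos": [1.95,-4.0,0.65],"roll": -0.089}

```text
time: 0.65
tcp_pos: [0.3616, 0.3648, 0.2661]
ee_rot: [[-0.773, -0.634, -0.0], [-0.634, 0.773, -0.0], [0.0, -0.0, -1.0]]
contact_force: [0.5, 0.1, 1.3]
opening: 0.996
```

Emit:
drive_tool:
  plan:
    - {"delta_pos": [1.95,-4.0,0.65],"roll": -0.089}
    - {"delta_pos": [1.95,-4.0,0.65],"roll": -0.089}
    - {"delta_pos": [1.95,-4.0,0.65],"roll": -0.089}
    - {"delta_pos": [1.95,-4.0,0.65],"roll": -0.089}
    - {"delta_pos": [1.95,-4.0,0.65],"roll": -0.089}

```text
time: 1.15
tcp_pos: [0.4591, 0.1648, 0.2988]
ee_rot: [[-0.971, -0.239, 0.0], [-0.239, 0.971, 0.0], [-0.0, 0.0, -1.0]]
contact_force: [0.7, 1.5, -0.5]
opening: 1.002
```

Emit:
drive_tool:
  plan:
    - {"delta_pos": [1.95,-4.0,0.65],"roll": -0.089}
    - {"delta_pos": [1.95,-4.0,0.65],"roll": -0.089}
    - {"delta_pos": [1.95,-4.0,0.65],"roll": -0.089}
    - {"delta_pos": [1.95,-4.0,0.65],"roll": -0.089}
    - {"delta_pos": [1.95,-4.0,0.65],"roll": -0.089}

```text
time: 1.65
tcp_pos: [0.5566, -0.0352, 0.3311]
ee_rot: [[-0.979, 0.202, -0.0], [0.202, 0.979, 0.0], [0.0, 0.0, -1.0]]
contact_force: [0.9, 1.6, 0.2]
opening: 1.0
```

Emit:
drive_tool:
  plan:
    - {"delta_pos": [0,0,0],"roll": 0}
    - {"delta_pos": [0,0,0],"roll": 0}

```text
time: 1.85
tcp_pos: [0.5563, -0.0344, 0.3303]
ee_rot: [[-0.98, 0.201, -0.001], [0.201, 0.98, 0.0], [0.001, -0.0, -1.0]]
contact_force: [-0.3, -0.3, 0.9]
opening: 1.002
```

```bash
python3 - <<'E'
from h import *
s,im=snap('wrist','w1.png'); print(s); import pickle; pickle.dump(s,open('s1.pkl','wb'))
E
```

```text
{'time': 1.85, 'joints': array([ 0.2288,  0.2168,  0.0104, -0.0005, -1.3657, -0.4308]), 'joint_velocities': array([ 0.0411, -0.0178, -0.0198, -0.002 ,  0.0011, -0.0004]), 'joint_efforts': array([ -0.867 , -31.1433,  20.0927,   4.5703,   0.0118,  -0.0015]), 'tcp_pos': array([ 0.5563, -0.0344,  0.3303]), 'ee_rot': array([[-0.9797,  0.2007, -0.0014],
       [ 0.2007,  0.9797,  0.0002],
       [ 0.0014, -0.0001, -1.    ]]), 'contact_force': array([-0.3103, -0.2664,  0.923 ]), 'wrist_torque': array([ 0.1417, -0.0527, -0.0077]), 'opening': 1.0019148636098405}
```

View pics/w1.png

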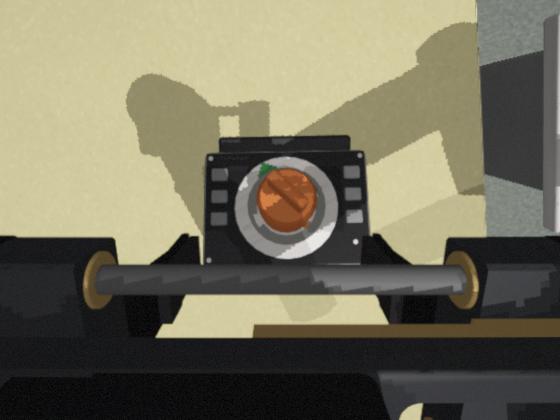

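```bash
python3 -c "
import cv2
im=cv2.imread('pics/w1.png'); c=im[140:272,200:376]; cv2.imwrite('pics/w1c.png',cv2.resize(c,None,fx=4.5,fy=4.5,interpolation=cv2.INTER_CUBIC))
"
```

```text
(no output)
```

View pics/w1c.png

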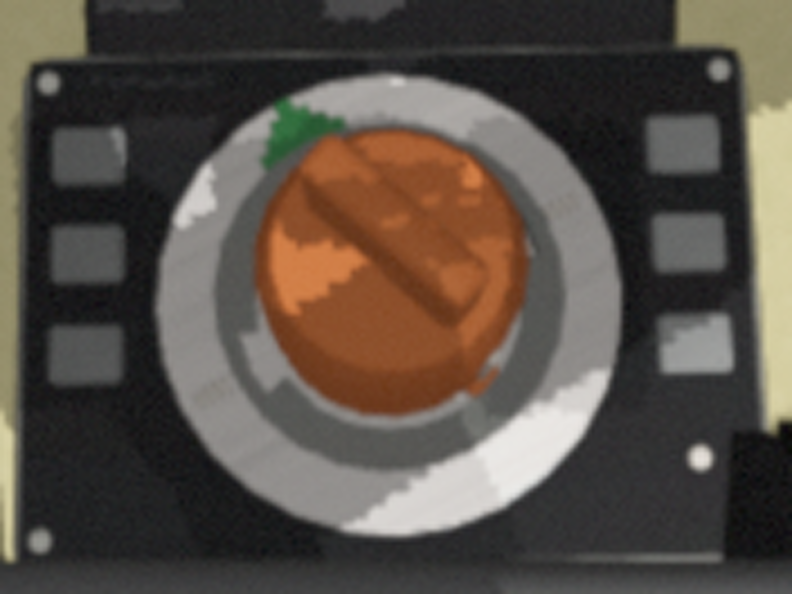

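```bash
cat > m.py <<'E'
from h import *
import pickle
from scipy.optimize import least_squares
s=pickle.load(open('s1.pkl','rb')); W=cam('wrist',s);T=cam('top');S=cam('side')
px=lambda p:(200+(p[0]+.5)/4.5-.5,140+(p[1]+.5)/4.5-.5)
def normal(yaw): # downslope heading yaw
    d=np.array([np.cos(yaw),np.sin(yaw),0]); return np.sin(np.radians(25))*d+np.cos(np.radians(25))*np.array([0,0,1])
def plane(C,uv,P,n):
    o,d=ray(C,uv); return o+d*(((P-o)@n)/(d@n))
if __name__=='__main__':
    im=cv2.imread('pics/w1.png')
    yaw=np.arctan2(-.98,-.2)
    for it in range(5):
        n=normal(yaw); 
        # centre: ellipse of 128mm disc, fit extremes
        def res(q):
            P=np.array([q[0],q[1],.095]); 
            u=np.cross(n,[0,0,1]);u/=np.linalg.norm(u);v=np.cross(n,u)
            a=np.linspace(0,2*np.pi,360)[:,None]; c=proj(W,P+q[2]*(np.cos(a)*u+np.sin(a)*v))
            e=[c[:,0].min(),c[:,0].max(),c[:,1].min(),c[:,1].max()]
            L=px((157,75));Rr=px((622,537)); return np.array(e)-[L[0],Rr[0],L[1],Rr[1]]
        q=least_squares(res,[.555,.004,.064]); P=np.array([q.x[0],q.x[1],.095])
        A,B,C=[plane(W,px(p),P,n) for p in [(48,83),(720,70),(40,542)]]
        w=A-B; w/=np.linalg.norm(w)  # cross-slope
        v2=C-A; v2/=np.linalg.norm(v2)
        h=np.cross([0,0,1],w); yaw=np.arctan2(h[1],h[0]);
        if np.dot([np.cos(yaw),np.sin(yaw)],[-.2,-.98])<0: yaw+=np.pi
    print('P',P,'r',q.x[2],q.fun,'yaw',np.degrees(yaw),'dims',np.linalg.norm(A-B),np.linalg.norm(A-C),'dot',w@v2)
    n=normal(yaw); d=np.array([np.cos(yaw),np.sin(yaw),0]); e=np.cross(n,np.cross(d,n)); e/=np.linalg.norm(e); c=np.cross(n,e)
    print('n',n,'downslope',e,'cross',c)
    for name,p,h in [('arrow',(298,132),0),('slotL',(262,358),8),('lug',(485,383),4),('bar1',(333,150),102),('bar2',(462,310),102),('bar1b',(310,180),102),('bar1c',(352,142),102),('bar2c',(482,275),102)]:
        X=plane(W,px(p),P+n*h/1000,n)-P-n*h/1000; print(name,'r',np.hypot(X@e,X@c)*1e3,'ang',np.degrees(np.arctan2(X@c,X@e)),X@e,X@c)
    print('top proj of P',proj(T,P),'side',proj(S,P))
E
python3 m.py
```

```text
P [0.5561 0.0038 0.095 ] r 0.06410394135824839 [-0.1637  0.1634  0.1703 -0.1613] yaw 259.5098149695333 dims 0.18988384419689938 0.12783901952505364 dot -0.0019586964726072036
n [-0.0769 -0.4156  0.9063] downslope [-0.165  -0.8912 -0.4226] cross [ 0.9833 -0.1821  0.    ]
arrow r 54.09235412099131 ang 27.041973195481823 0.048178637462844794 0.024592715721824903
slotL r 38.23304900978779 ang 115.48656929735584 -0.01645166225403359 0.034512444794074525
lug r 34.74127394174036 ang -133.3963025586975 -0.023868666446747337 -0.025243670041199748
bar1 r 19.64727239662527 ang 39.72192513839625 0.015111799059374428 0.012555828997572537
bar2 r 23.202929706639395 ang -145.1874425278939 -0.019050164631904072 -0.013246402321709852
bar1b r 19.509315669727957 ang 63.202956092527614 0.008795413821447771 0.017414192304283833
bar1c r 18.818905082527472 ang 27.11522423499644 0.016750551762236394 0.008577307512606592
bar2c r 21.196353298639604 ang -124.09410132449027 -0.011881695151879479 -0.017553082734339108
top proj of P [[274.3854 205.6527]] side [[271.6599 225.127 ]]
```

Emit:
drive_tool:
  plan:
    - {"delta_pos": [-0.1,0.23,-3.4],"roll": -0.059}
    - {"delta_pos": [-0.1,0.23,-3.4],"roll": -0.059}
    - {"delta_pos": [-0.1,0.23,-3.4],"roll": -0.059}
    - {"delta_pos": [-0.1,0.23,-3.4],"roll": -0.059}
    - {"delta_pos": [-0.1,0.24,-2.4],"roll": -0.059}

```text
time: 2.4
tcp_pos: [0.5495, -0.0204, 0.1688]
ee_rot: [[-0.88, 0.475, -0.003], [0.475, 0.88, -0.0], [0.003, -0.001, -1.0]]
contact_force: [0.2, -0.2, 0.0]
opening: 1.0
```

Emit:
drive_tool:
  plan:
    - {"delta_pos": [0,0,-1.0],"roll": 0}
    - {"delta_pos": [0,0,-1.0],"roll": 0}
    - {"delta_pos": [0,0,-0.5],"roll": 0}
    - {"delta_pos": [0,0,0],"roll": 0}

```text
time: 2.8
tcp_pos: [0.5515, -0.0216, 0.1463]
ee_rot: [[-0.88, 0.474, 0.0], [0.474, 0.88, 0.0], [-0.0, 0.0, -1.0]]
contact_force: [-0.4, -0.1, -0.6]
opening: 0.999
```

Emit:
drive_tool:
  plan:
    - {"delta_pos": [0,0,0]}
    - {"delta_pos": [0,0,0]}
    - {"delta_pos": [0,0,0]}
    - {"delta_pos": [0,0,0]}
  hand: 5.5

```text
schema error: expected keys delta_pos, roll
```

Emit:
drive_tool:
  plan:
    - {"delta_pos": [0,0,0],"roll": 0}
    - {"delta_pos": [0,0,0],"roll": 0}
    - {"delta_pos": [0,0,0],"roll": 0}
    - {"delta_pos": [0,0,0],"roll": 0}
  hand: 5.5

```text
time: 3.2
tcp_pos: [0.5515, -0.0219, 0.1466]
ee_rot: [[-0.88, 0.475, 0.001], [0.475, 0.88, 0.0], [-0.001, 0.001, -1.0]]
contact_force: [-0.8, 0.6, 1.8]
opening: 0.749
```

Emit:
drive_tool:
  plan:
    - {"delta_pos": [0,0,0],"roll": 0.125}
    - {"delta_pos": [0,0,0],"roll": 0.125}
    - {"delta_pos": [0,0,0],"roll": 0.125}
    - {"delta_pos": [0,0,0],"roll": 0.125}
    - {"delta_pos": [0,0,0],"roll": 0.125}

```text
time: 3.7
tcp_pos: [0.5567, -0.0217, 0.1497]
ee_rot: [[-0.991, -0.132, 0.015], [-0.132, 0.991, 0.001], [-0.015, -0.0, -1.0]]
contact_force: [3.3, -1.7, 8.5]
opening: 0.732
```

```bash
python3 - <<'E'
from h import *
s,im=snap('wrist','w2.png'); print(s['ee_rot'],s['contact_force'],s['wrist_torque'],s['opening'])
cv2.imwrite('pics/w2c.png',cv2.resize(im[60:330,100:460,::-1],None,fx=2.2,fy=2.2,interpolation=cv2.INTER_CUBIC))
s,im=snap('top','t2.png')
cv2.imwrite('pics/t2c.png',cv2.resize(im[140:270,210:350,::-1],None,fx=4.5,fy=4.5,interpolation=cv2.INTER_CUBIC))
E
```

```text
[[-0.9911 -0.1323  0.0146]
 [-0.1323  0.9912  0.0015]
 [-0.0147 -0.0005 -0.9999]] [ 3.3291 -1.7055  8.4927] [-0.3133 -2.1672 -0.9392] 0.7318543727375698
```

View pics/w2c.png

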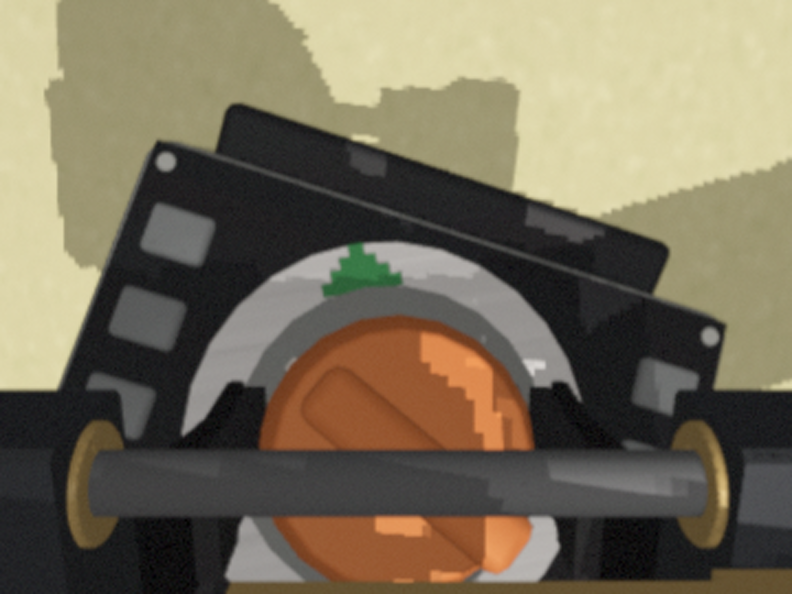

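```bash
python3 - <<'E'
from m import *
P=np.array([.5561,.0038,.095]);n=normal(np.radians(259.5)); e=np.array([-.165,-.8912,-.4226]);c=np.cross(n,e)
s=robot.sense();print(s['tcp_pos'],s['contact_force']);W=cam('wrist',s)
g=lambda p:(100+(p[0]+.5)/2.2-.5,60+(p[1]+.5)/2.2-.5)
for h,p,q in [(102,(330,393),(500,545)),(102,(345,368),(530,528)),(102,(303,408),(485,567))]:
    A=plane(W,g(p),P+n*h/1000,n);B=plane(W,g(q),P+n*h/1000,n);d=A-B;m=(A+B)/2-P-n*h/1000
    print(np.degrees(np.arctan2(d@c,d@e)),np.linalg.norm(d),m@e,m@c)
for nm,p,h in [('tip',(358,245),0),('bl',(325,293),0),('br',(400,280),0)]:
    X=plane(W,g(p),P,n)-P; print(nm,np.hypot(X@e,X@c),np.degrees(np.arctan2(X@c,X@e)))
E
```

```text
[ 0.5565 -0.0216  0.1498] [ 2.6699 -1.7265  5.6925]
65.52706974841765 0.03915963329883616 -0.004387981285753324 0.00578817335982081
66.44691958172848 0.0423616696485809 0.00013919763199910274 0.0030191803254110616
66.19969294931971 0.041216811390685705 -0.008378448587915479 0.008376997433201187
tip 0.06371788171776616 26.29658962289704
bl 0.05121767966107692 40.95764521851724
br 0.05166292835803763 13.189477183944621
```

View pics/t2c.png

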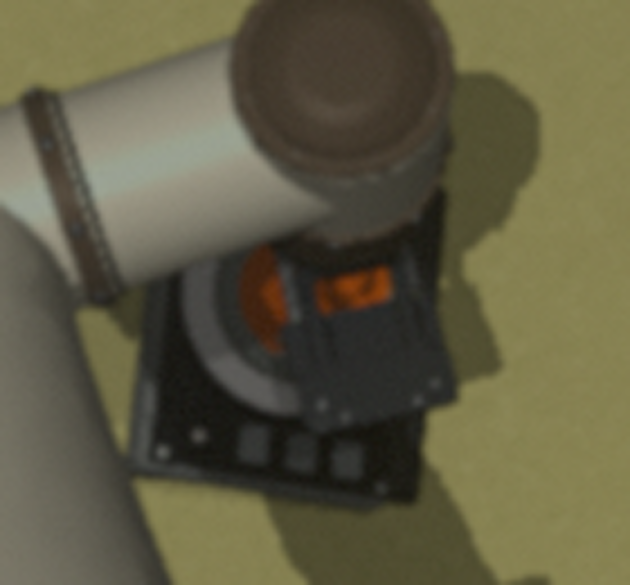

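Emit:
drive_tool:
  plan:
    - {"delta_pos": [0,0,0],"roll": 0}
    - {"delta_pos": [0,0,0],"roll": 0}
    - {"delta_pos": [0,0,0],"roll": 0}
  hand: 8.7

```text
time: 4.1
tcp_pos: [0.5503, -0.0219, 0.1454]
ee_rot: [[-0.992, -0.129, -0.002], [-0.129, 0.992, -0.0], [0.002, 0.0, -1.0]]
contact_force: [-0.3, -0.1, -0.2]
opening: 0.918
```

```bash
python3 - <<'E'
from h import *
s,im=snap('wrist','w3.png'); print(s['tcp_pos'],s['ee_rot'],s['contact_force'],s['opening'])
import pickle; pickle.dump(s,open('s3.pkl','wb'))
cv2.imwrite('pics/w3c.png',cv2.resize(im[60:330,100:460,::-1],None,fx=2.2,fy=2.2,interpolation=cv2.INTER_CUBIC))
E
```

```text
[ 0.5503 -0.0219  0.1454] [[-0.9916 -0.1294 -0.0024]
 [-0.1294  0.9916 -0.0002]
 [ 0.0024  0.0001 -1.    ]] [-0.2971 -0.133  -0.1748] 0.9179862812585895
```

View pics/w3c.png

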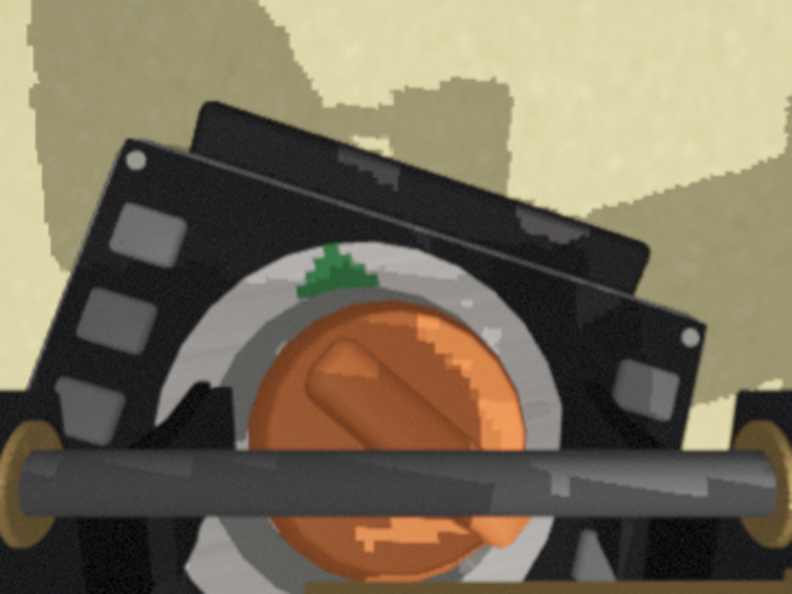

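```bash
python3 - <<'E'
from m import *
P=np.array([.5561,.0038,.095]);n=normal(np.radians(259.5)); e=np.array([-.165,-.8912,-.4226]);c=np.cross(n,e)
s=pickle.load(open('s3.pkl','rb'));W=cam('wrist',s)
g=lambda p:(100+(p[0]+.5)/2.2-.5,60+(p[1]+.5)/2.2-.5)
for h,p,q in [(102,(330,363),(508,528)),(102,(348,338),(525,510)),(102,(308,382),(490,545))]:
    A=plane(W,g(p),P+n*h/1000,n);B=plane(W,g(q),P+n*h/1000,n);d=A-B;m=(A+B)/2-P-n*h/1000
    print(np.degrees(np.arctan2(d@c,d@e)),np.linalg.norm(d),m@e,m@c)
a=np.linspace(0,2*np.pi,72)[:,None]
im=cv2.imread('pics/w3.png')
def draw(h,r,col):
    for p in proj(W,P+n*h+r*(np.cos(a)*e+np.sin(a)*c)): cv2.circle(im,tuple(int(round(v)) for v in p),0,col,-1)
draw(0,.064,(255,0,0));draw(.068,.033,(255,0,255));draw(.01,.047,(255,255,0))
cv2.imwrite('pics/w3o.png',cv2.resize(im[60:330,100:460],None,fx=2.2,fy=2.2,interpolation=cv2.INTER_NEAREST))
E
```

```text
64.01526048090895 0.04079784653454602 0.0025772225158572862 0.0013403365603594708
62.648000243644 0.04178230389333313 0.006865083987279722 -0.0005429768223763753
64.9960631973274 0.04078414630894352 -0.0012071196959257183 0.003764841759812006
```

View pics/w3o.png

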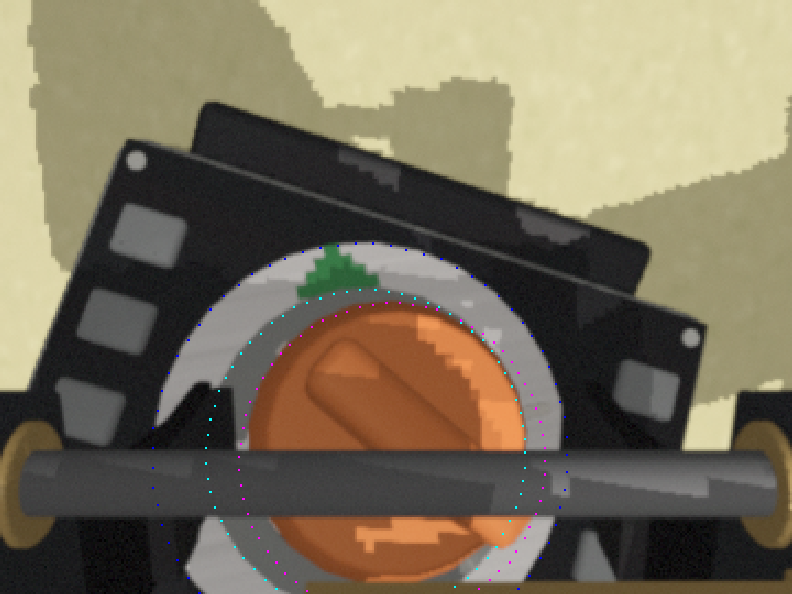

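Emit:
drive_tool:
  plan:
    - {"delta_pos": [0.1,0.1,0],"roll": -0.12}
    - {"delta_pos": [0,0,0],"roll": -0.12}
    - {"delta_pos": [0,0,0],"roll": -0.12}
    - {"delta_pos": [0,0,-0.3],"roll": -0.12}
    - {"delta_pos": [0,0,-0.2],"roll": -0.12}

```text
time: 4.65
tcp_pos: [0.5517, -0.0208, 0.1403]
ee_rot: [[-0.889, 0.457, -0.002], [0.457, 0.889, -0.0], [0.002, -0.001, -1.0]]
contact_force: [-0.2, -0.3, -0.9]
opening: 0.999
```

Emit:
drive_tool:
  plan:
    - {"delta_pos": [0,0,0],"roll": 0}
    - {"delta_pos": [0,0,0],"roll": 0}
    - {"delta_pos": [0,0,0],"roll": 0}
    - {"delta_pos": [0,0,0],"roll": 0}
  hand: 5.5

```text
time: 5.05
tcp_pos: [0.5519, -0.0208, 0.141]
ee_rot: [[-0.892, 0.452, -0.001], [0.452, 0.892, 0.0], [0.001, -0.0, -1.0]]
contact_force: [-1.6, 0.8, 0.4]
opening: 0.753
```

Emit:
drive_tool:
  plan:
    - {"delta_pos": [0,0,0],"roll": 0.1}
    - {"delta_pos": [0,0,0],"roll": 0.1}
    - {"delta_pos": [0,0,0],"roll": 0.1}
    - {"delta_pos": [0,0,0],"roll": 0.1}
    - {"delta_pos": [0,0,0],"roll": 0.1}

```text
time: 5.55
tcp_pos: [0.5555, -0.0198, 0.143]
ee_rot: [[-0.999, -0.031, 0.009], [-0.031, 1.0, 0.003], [-0.009, 0.003, -1.0]]
contact_force: [1.3, 1.1, 3.9]
opening: 0.76
```

```bash
cat > b.py <<'E'
from h import *
import pickle,sys
k=sys.argv[1]
s,im=snap('wrist','w%s.png'%k); print(s['tcp_pos'],s['contact_force'],s['wrist_torque'],s['opening'],'head',np.degrees(np.arctan2(s['ee_rot'][1,0],s['ee_rot'][0,0])))
pickle.dump(s,open('s%s.pkl'%k,'wb'))
cv2.imwrite('pics/w%sc.png'%k,cv2.resize(im[60:330,100:460,::-1],None,fx=2.2,fy=2.2,interpolation=cv2.INTER_CUBIC))
E
cat > bar.py <<'E'
from m import *
k=sys.argv[1]; P=np.array([.5561,.0038,.095]);n=normal(np.radians(259.5)); e=np.array([-.165,-.8912,-.4226]);c=np.cross(n,e)
s=pickle.load(open('s%s.pkl'%k,'rb'));W=cam('wrist',s)
g=lambda p:(100+(p[0]+.5)/2.2-.5,60+(p[1]+.5)/2.2-.5)
v=[float(x) for x in sys.argv[2:]]
for i in range(0,len(v),4):
    A=plane(W,g(v[i:i+2]),P+n*.102,n);B=plane(W,g(v[i+2:i+4]),P+n*.102,n);d=A-B;m=(A+B)/2-P-n*.102
    print(np.degrees(np.arctan2(d@c,d@e)),np.linalg.norm(d),m@e,m@c)
E
sed -i '1i import sys' bar.py
python3 b.py 4
```

```text
[ 0.5555 -0.0198  0.143 ] [1.2612 1.1111 3.8586] [ 0.5102 -1.3997 -1.1731] 0.7595901607872132 head -178.2255245720416
```

View pics/w4c.png

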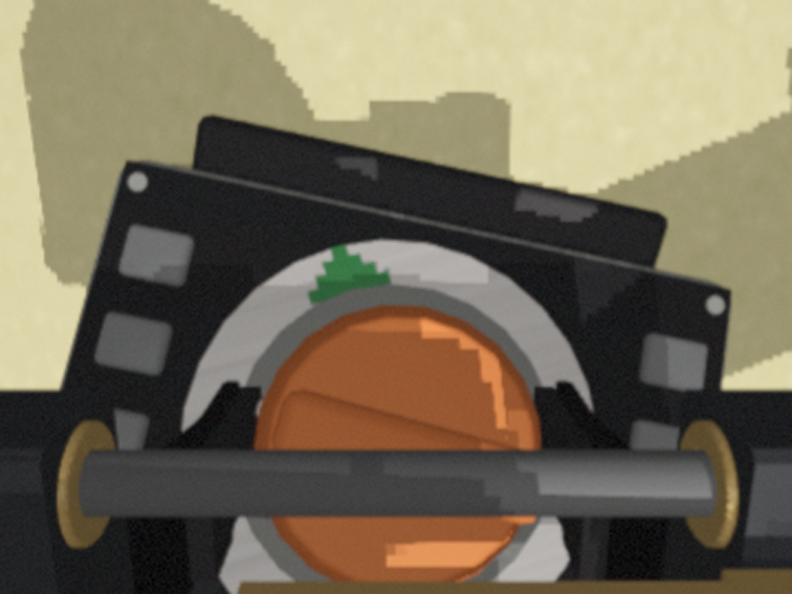

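```bash
python3 bar.py 4 300 390 515 448; python3 bar.py 3 348 338 525 510
```

```text
86.52377039539472 0.03666750510894769 0.005043416156229384 0.006652469254330929
62.647241384057295 0.04178313171306121 0.006874535483247247 -0.0005405114004703352
```

Emit:
drive_tool:
  plan:
    - {"delta_pos": [0,0,0],"roll": 0}
    - {"delta_pos": [0,0,0],"roll": 0}
    - {"delta_pos": [0,0,0],"roll": 0}
  hand: 8.7

```text
time: 5.9
tcp_pos: [0.551, -0.0211, 0.1402]
ee_rot: [[-1.0, -0.029, -0.003], [-0.029, 1.0, -0.001], [0.003, -0.001, -1.0]]
contact_force: [-0.3, -0.4, -0.1]
opening: 0.942
```

Emit:
drive_tool:
  plan:
    - {"delta_pos": [0,0,0],"roll": -0.12}
    - {"delta_pos": [0,0,0],"roll": -0.12}
    - {"delta_pos": [0,0,0],"roll": -0.12}
    - {"delta_pos": [0,0,0],"roll": -0.12}
    - {"delta_pos": [0,0,0],"roll": 0}

```text
time: 6.4
tcp_pos: [0.5514, -0.0211, 0.1403]
ee_rot: [[-0.9, 0.435, -0.002], [0.435, 0.9, -0.001], [0.002, -0.002, -1.0]]
contact_force: [1.1, 0.0, -0.1]
opening: 1.0
```

Emit:
drive_tool:
  plan:
    - {"delta_pos": [0,0,0],"roll": 0}
    - {"delta_pos": [0,0,0],"roll": 0}
    - {"delta_pos": [0,0,0],"roll": 0}
    - {"delta_pos": [0,0,0],"roll": 0}
  hand: 5.5

```text
time: 6.8
tcp_pos: [0.5521, -0.0208, 0.141]
ee_rot: [[-0.901, 0.434, -0.001], [0.434, 0.901, -0.0], [0.001, -0.0, -1.0]]
contact_force: [0.4, -0.2, 0.4]
opening: 0.757
```

Emit:
drive_tool:
  plan:
    - {"delta_pos": [0,0,0],"roll": 0.1}
    - {"delta_pos": [0,0,0],"roll": 0.1}
    - {"delta_pos": [0,0,0],"roll": 0.1}
    - {"delta_pos": [0,0,0],"roll": 0.1}
    - {"delta_pos": [0,0,0],"roll": 0.1}

```text
time: 7.3
tcp_pos: [0.5538, -0.0202, 0.1422]
ee_rot: [[-0.999, -0.05, 0.005], [-0.05, 0.999, 0.002], [-0.005, 0.002, -1.0]]
contact_force: [-1.6, 1.3, 5.4]
opening: 0.735
```

```bash
python3 b.py 5
```

```text
[ 0.5538 -0.0202  0.1422] [-1.6077  1.3169  5.4457] [ 0.2154 -0.5767 -1.1504] 0.7345126004475824 head -177.1427269047577
```

View pics/w5c.png

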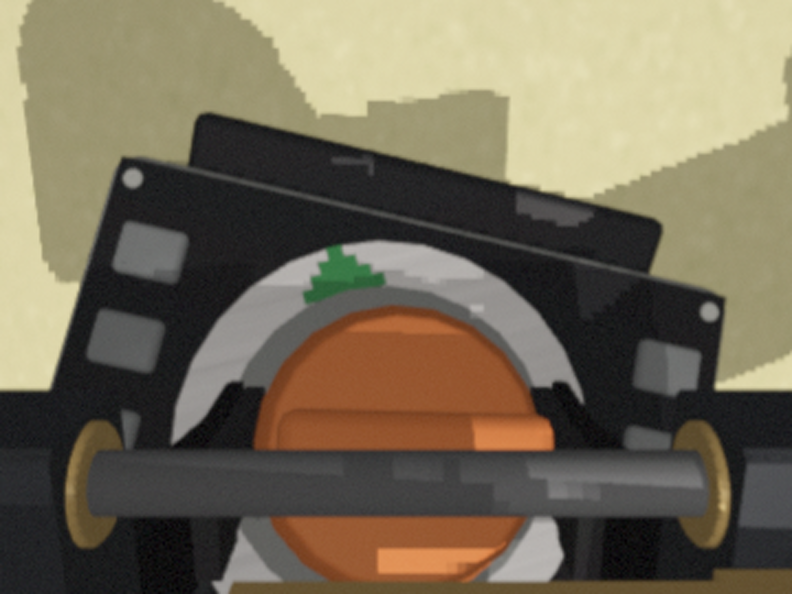

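```bash
python3 bar.py 5 290 409 545 417
```

```text
100.5904982770058 0.042159607680097015 0.007161157863125542 0.004120075301559205
```

Emit:
drive_tool:
  plan:
    - {"delta_pos": [0,0,0],"roll": 0}
    - {"delta_pos": [0,0,0],"roll": 0}
    - {"delta_pos": [0,0,0],"roll": 0}
  hand: 8.7

```text
time: 7.65
tcp_pos: [0.5517, -0.021, 0.1405]
ee_rot: [[-0.999, -0.05, -0.002], [-0.05, 0.999, -0.001], [0.002, -0.001, -1.0]]
contact_force: [-0.5, 0.2, -0.0]
opening: 0.924
```

Emit:
drive_tool:
  plan:
    - {"delta_pos": [0,0,0],"roll": -0.13}
    - {"delta_pos": [0,0,0],"roll": -0.13}
    - {"delta_pos": [0,0,0],"roll": -0.13}
    - {"delta_pos": [0,0,0],"roll": -0.13}
    - {"delta_pos": [0,0,0],"roll": 0}

```text
time: 8.15
tcp_pos: [0.5519, -0.0209, 0.1406]
ee_rot: [[-0.892, 0.453, -0.001], [0.453, 0.892, -0.0], [0.001, -0.001, -1.0]]
contact_force: [-0.3, -0.1, -0.0]
opening: 1.001
```

Emit:
drive_tool:
  plan:
    - {"delta_pos": [0,0,0],"roll": 0}
    - {"delta_pos": [0,0,0],"roll": 0}
    - {"delta_pos": [0,0,0],"roll": 0}
    - {"delta_pos": [0,0,0],"roll": 0}
  hand: 5.5

```text
time: 8.55
tcp_pos: [0.5521, -0.0208, 0.141]
ee_rot: [[-0.892, 0.452, -0.001], [0.452, 0.892, 0.0], [0.0, -0.0, -1.0]]
contact_force: [-0.5, -0.1, 0.9]
opening: 0.755
```

Emit:
drive_tool:
  plan:
    - {"delta_pos": [0,0,0],"roll": 0.08}
    - {"delta_pos": [0,0,0],"roll": 0.08}
    - {"delta_pos": [0,0,0],"roll": 0.08}
    - {"delta_pos": [0,0,0],"roll": 0.08}
    - {"delta_pos": [0,0,0],"roll": 0.08}

```text
time: 9.05
tcp_pos: [0.5572, -0.0218, 0.1448]
ee_rot: [[-0.998, 0.066, 0.012], [0.066, 0.998, -0.001], [-0.013, -0.001, -1.0]]
contact_force: [5.6, -7.0, 9.9]
opening: 0.76
```

```bash
python3 b.py 6
```

```text
[ 0.5572 -0.0218  0.1448] [ 5.6422 -7.0075  9.9185] [-2.137  -2.0846 -0.6917] 0.7600055072046219 head 176.21260300814706
```

View pics/w6c.png

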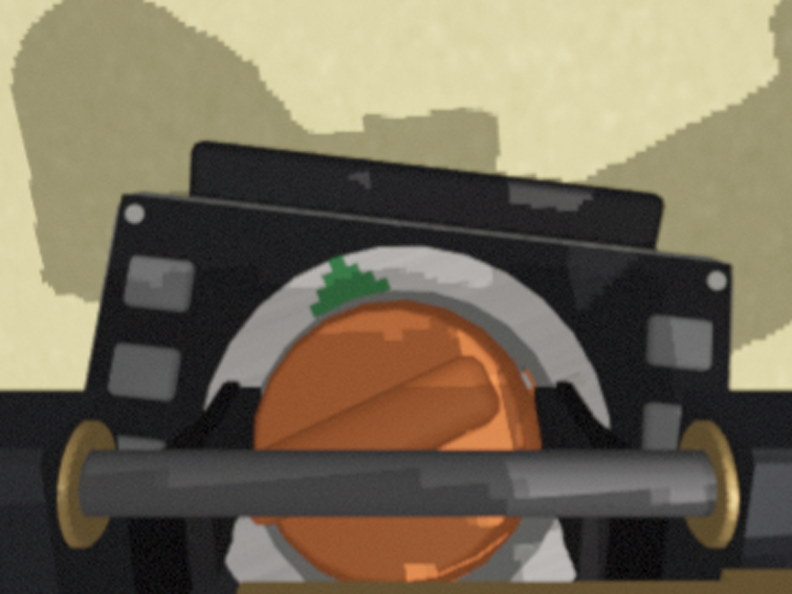

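```bash
python3 bar.py 6 280 443 465 358  300 450 490 410 
```

```text
121.08104774547331 0.034130531220178874 0.008379986606914126 0.01211826866056937
108.12411097720995 0.0324576141725861 0.0038526007935157543 0.007879363943501956
```

Emit:
drive_tool:
  plan:
    - {"delta_pos": [0,0,0],"roll": 0}
    - {"delta_pos": [0,0,0],"roll": 0}
    - {"delta_pos": [0,0,0],"roll": -0.06}
    - {"delta_pos": [0,0,0],"roll": -0.06}
    - {"delta_pos": [0,0,0],"roll": 0}
  hand: 8.7

```text
time: 9.6
tcp_pos: [0.5513, -0.0207, 0.1402]
ee_rot: [[-0.982, 0.189, -0.003], [0.189, 0.982, -0.0], [0.003, -0.001, -1.0]]
contact_force: [-0.5, 0.0, -0.1]
opening: 0.988
```

```bash
python3 b.py 7
```

```text
[ 0.5513 -0.0207  0.1402] [-0.4569  0.0275 -0.0532] [ 0.1031 -0.0953  0.0213] 0.9884114641123659 head 169.126128855606
```

View pics/w7c.png

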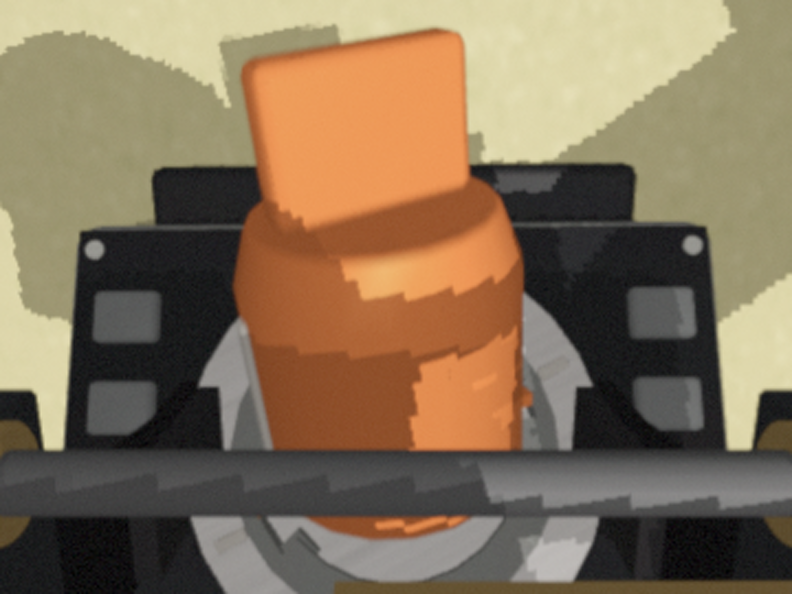

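```bash
python3 - <<'E'
from h import *
s,im=snap('side','side7.png')
cv2.imwrite('pics/side7c.png',cv2.resize(im[150:280,200:360,::-1],None,fx=4.6,fy=4.6,interpolation=cv2.INTER_CUBIC))
s,im=snap('top','t7.png')
cv2.imwrite('pics/t7c.png',cv2.resize(im[140:270,210:350,::-1],None,fx=4.5,fy=4.5,interpolation=cv2.INTER_CUBIC))
E
```

```text
(no output)
```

View pics/side7c.png

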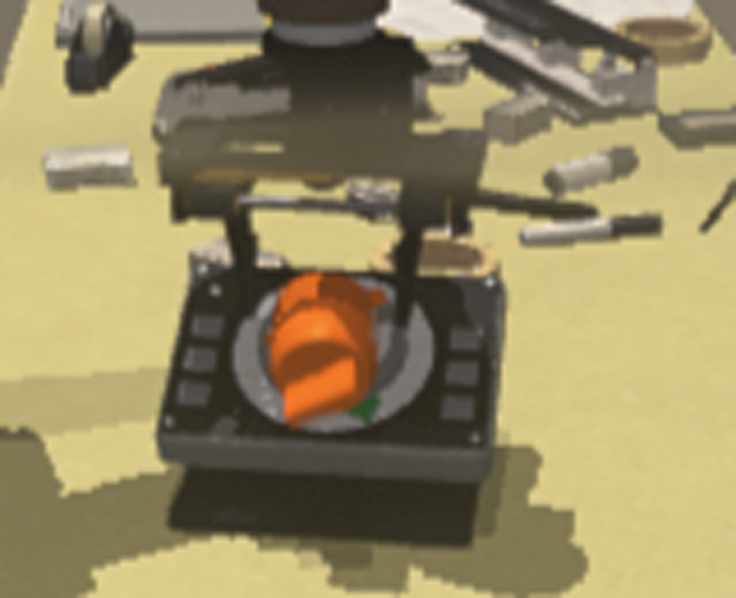

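View pics/t7c.png

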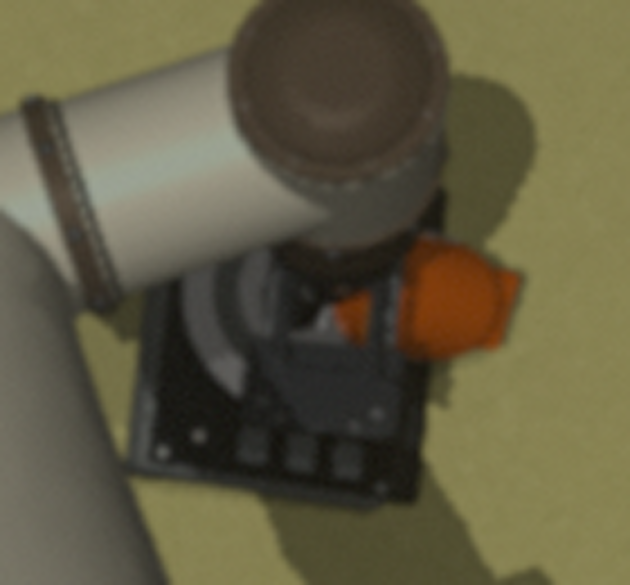

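```bash
python3 - <<'E'
import cv2
im=cv2.imread('pics/w7.png'); cv2.imwrite('pics/w7d.png',cv2.resize(im[65:315,190:360],None,fx=4,fy=4,interpolation=cv2.INTER_CUBIC)[:600])
im=cv2.imread('pics/side7.png'); cv2.imwrite('pics/side7d.png',cv2.resize(im[200:255,235:310],None,fx=10,fy=10,interpolation=cv2.INTER_CUBIC))
E
```

```text
(no output)
```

View pics/w7d.png

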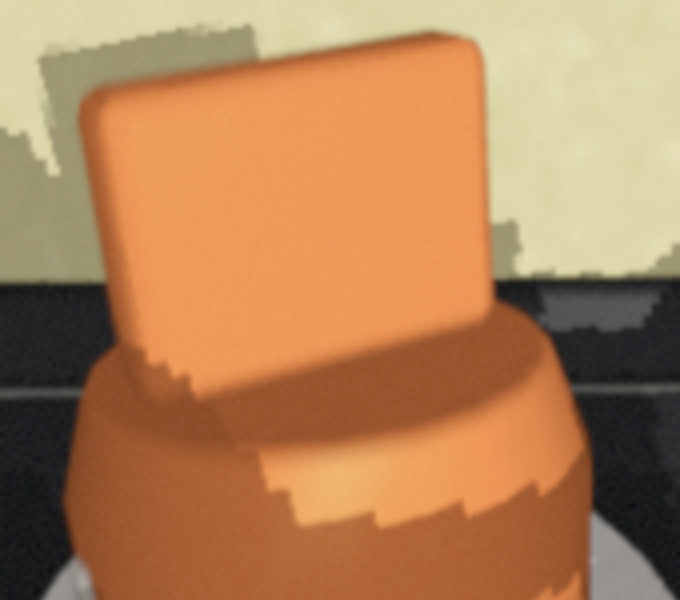

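View pics/side7d.png

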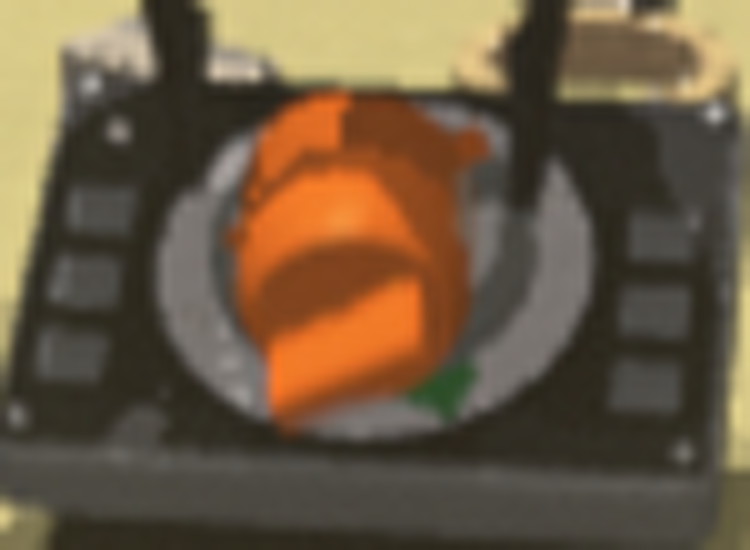

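```bash
cat > fit7.py <<'E'
from m import *
from scipy.spatial.transform import Rotation as Ro
s=pickle.load(open('s7.pkl','rb'));W=cam('wrist',s)
w=lambda u,v:(190+(u+.5)/4-.5,65+(v+.5)/4-.5); sd=lambda u,v:(235+(u+.5)/10-.5,200+(v+.5)/10-.5)
# model: x right(+), z axis rim->bar, y=z x x ; visible face y sign f
obs=[]
for f in (1,-1):
  obs=[(W,w(84,90),(-23,6*f,102)),(W,w(487,40),(23,6*f,102)),(W,w(493,305),(23,6*f,68)),(W,w(140,420),(-23,6*f,68)),
     (S,sd(275,345),(-23,6*f,68)),(S,sd(420,272),(23,6*f,68)),(S,sd(280,432),(-23,0,102)),(S,sd(480,145),(40.5,0,2)),(S,sd(228,238),(-40.5,0,2))]
  best=None
  def res(q):
    R=Ro.from_rotvec(q[3:]).as_matrix()
    return np.concatenate([(proj(C,R@(np.array(p)/1000)+q[:3])[0]-uv)*(1 if C is W else 1.5) for C,uv,p in obs])
  for tilt in (40,60,80,100):
    z=np.array([-.1,-np.sin(np.radians(tilt)),np.cos(np.radians(tilt))]);z/=np.linalg.norm(z)
    x=np.array([1,-.1,0]);x-=z*(x@z);x/=np.linalg.norm(x);
    q0=np.r_[.556,.01,.12,Ro.from_matrix(np.c_[x,np.cross(z,x),z]).as_rotvec()]
    for sg in (1,-1):
        R0=np.c_[sg*x,np.cross(z,sg*x),z]; q0[3:]=Ro.from_matrix(R0).as_rotvec()
        r=least_squares(res,q0,loss='soft_l1')
        if best is None or r.cost<best.cost: best=r
  R=Ro.from_rotvec(best.x[3:]).as_matrix()
  print(f,best.cost,'rim',best.x[:3],'z',R[:,2],'x',R[:,0],'grip',best.x[:3]+R[:,2]*.085); print(res(best.x).reshape(-1,2).round(1).tolist())
  if f==1 or best.cost<keep[0]: keep=(best.cost,best.x)
np.save('cap7.npy',keep[1])
E
python3 fit7.py
```

```text
1 194.56199300595193 rim [ 0.5535 -0.0074  0.122 ] z [-0.0795 -0.9968  0.0075] x [-0.9434  0.0777  0.3223] grip [ 0.5468 -0.0921  0.1226]
[[11.4, -0.0], [-5.1, -0.4], [-0.7, 4.3], [7.0, -18.3], [22.8, -2.3], [-22.8, 1.1], [22.7, -10.1], [-37.7, 0.3], [40.3, -0.9]]
-1 185.12709542564818 rim [ 0.553  -0.008   0.1223] z [-0.1292 -0.9802 -0.1499] x [-0.9395  0.0726  0.3349] grip [ 0.542  -0.0913  0.1096]
[[16.2, 0.1], [-2.6, -0.5], [-0.8, 3.0], [6.9, -19.2], [22.7, -2.4], [-22.8, 0.7], [19.5, -2.3], [-37.9, 0.2], [39.9, -0.5]]
```

```bash
sed -i 's/(S,sd(275,345),(-23/(S,sd(275,345),(23/; s/(S,sd(420,272),(23/(S,sd(420,272),(-23/; s/(S,sd(280,432),(-23/(S,sd(280,432),(23/; s/(40.5,0,2)),(S/(-40.5,0,2)),(S/; s/sd(228,238),(-40.5/sd(228,238),(40.5/' fit7.py; python3 fit7.py
```

```text
1 43.98392554813109 rim [ 0.5483 -0.0068  0.1207] z [-0.0479 -0.9963  0.071 ] x [-0.9451  0.0222 -0.326 ] grip [ 0.5442 -0.0915  0.1267]
[[0.9, 0.2], [-10.6, 0.2], [-4.6, 0.4], [1.0, -11.6], [-0.5, -3.7], [1.4, -0.5], [-2.9, -12.7], [-0.2, 0.6], [-2.3, -0.1]]
-1 37.208228356642 rim [ 0.5485 -0.007   0.1204] z [-0.009  -0.9984 -0.0557] x [-0.9485  0.0261 -0.3158] grip [ 0.5478 -0.0919  0.1156]
[[0.6, 0.0], [-11.4, 0.4], [-2.3, 0.3], [1.8, -11.8], [-1.1, -4.9], [1.0, -1.5], [-0.4, -6.1], [0.0, 1.1], [-2.2, -0.1]]
```

Emit:
drive_tool:
  plan:
    - {"delta_pos": [-0.1,-1.0,0],"roll": 0.05}
    - {"delta_pos": [-0.1,-1.0,0],"roll": 0.05}
    - {"delta_pos": [-0.1,-0.4,0],"roll": 0.05}
    - {"delta_pos": [0,0,0],"roll": 0}

```text
time: 10.15
tcp_pos: [0.5489, -0.0452, 0.1408]
ee_rot: [[-0.999, 0.04, -0.001], [0.04, 0.999, -0.0], [0.001, -0.0, -1.0]]
contact_force: [0.3, 0.3, -0.4]
opening: 1.001
```

```bash
python3 b.py 8;python3 - <<'E'
from h import *
s,im=snap('side','side8.png')
cv2.imwrite('pics/side8c.png',cv2.resize(im[170:270,215:335,::-1],None,fx=6,fy=6,interpolation=cv2.INTER_CUBIC))
E
```

```text
[ 0.5489 -0.0452  0.1408] [ 0.2901  0.3474 -0.3967] [ 0.1161 -0.0358  0.0175] 1.0005939342627315 head 177.70197106540584
```

View pics/w8c.png

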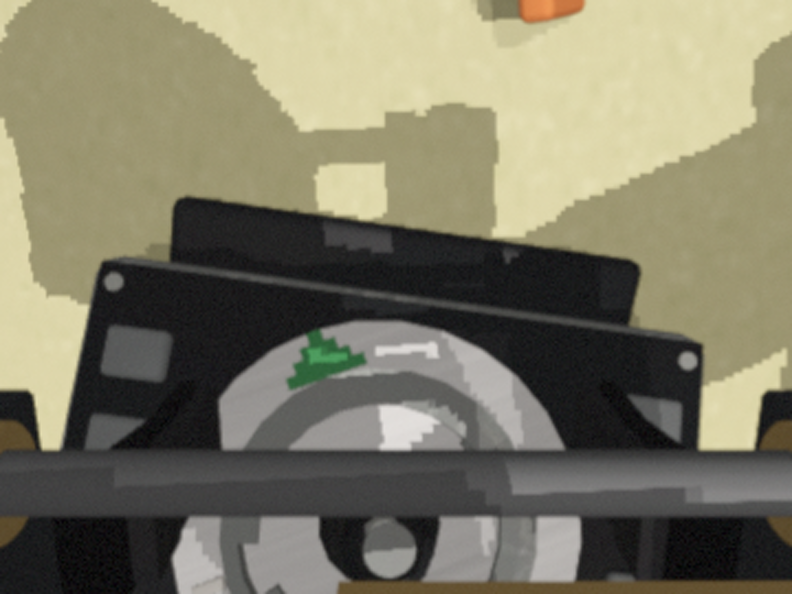

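View pics/side8c.png

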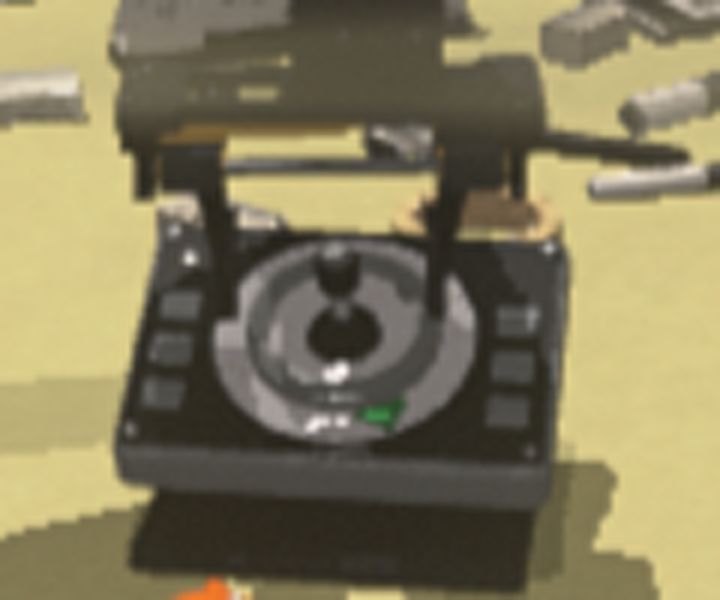

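```bash
python3 - <<'E'
from h import *
s,im=snap('top','t9.png');s,im2=snap('side','side9.png')
E
```

```text
(no output)
```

View pics/t9.png

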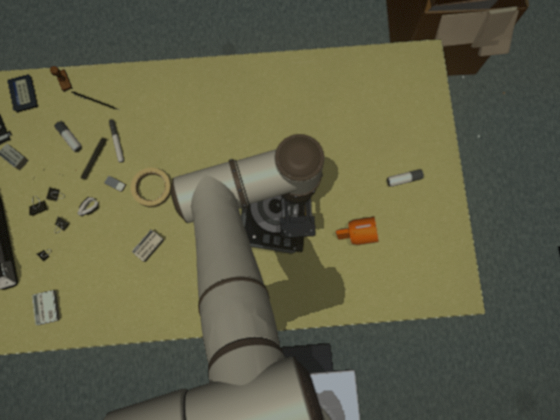

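View pics/side9.png

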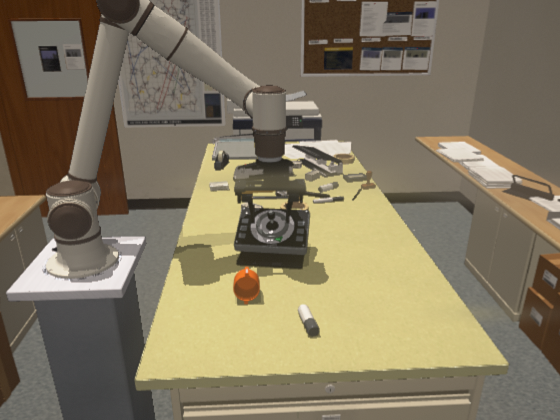

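Emit:
drive_tool:
  plan:
    - {"delta_pos": [0,0,4],"roll": 0}
    - {"delta_pos": [0,0,4],"roll": 0}
    - {"delta_pos": [0,-1,4],"roll": 0}
    - {"delta_pos": [0,-3,3],"roll": 0}
    - {"delta_pos": [-1,-3,1],"roll": 0}

```text
time: 10.85
tcp_pos: [0.5414, -0.1151, 0.3052]
ee_rot: [[-0.999, 0.038, 0.008], [0.038, 0.999, -0.001], [-0.008, -0.0, -1.0]]
contact_force: [-0.0, -0.1, -0.3]
opening: 0.999
```

```bash
python3 - <<'E'
from h import *
s,im=snap('top','t10.png');s,im2=snap('side','side10.png')
T=cam('top')
print(atz(T,(342,233),.033),atz(T,(377,230),.033))
cv2.imwrite('pics/t10c.png',cv2.resize(im[190:270,300:400,::-1],None,fx=7,fy=7,interpolation=cv2.INTER_CUBIC))
cv2.imwrite('pics/side10c.png',cv2.resize(im2[230:330,200:320,::-1],None,fx=6,fy=6,interpolation=cv2.INTER_CUBIC))
E
```

```text
[ 0.4852 -0.1616  0.033 ] [ 0.4858 -0.2509  0.033 ]
```

View pics/t10c.png

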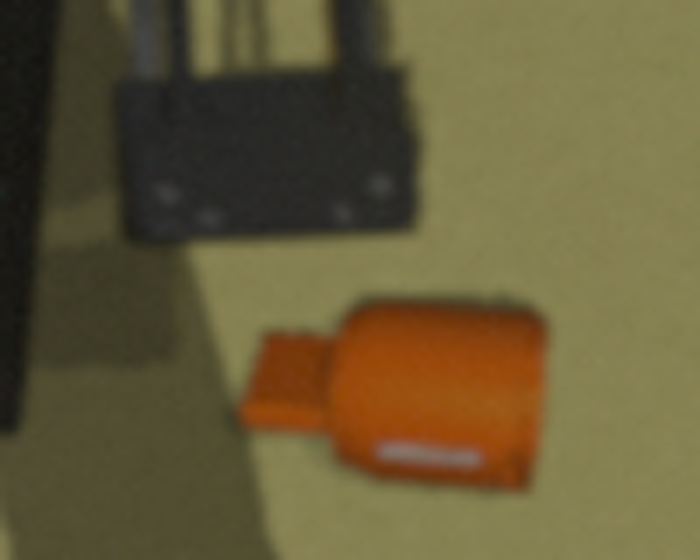

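View pics/side10c.png

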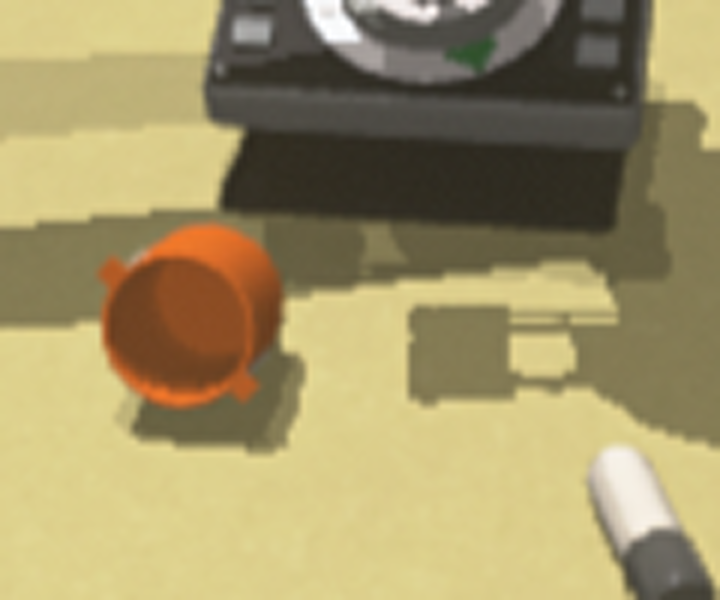

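```bash
cat > cb.py <<'E'
from h import *
def blob(im):
    h=cv2.cvtColor(im,cv2.COLOR_RGB2HSV); m=((h[...,0]<14)&(h[...,1]>190)&(h[...,2]>60)).astype(np.uint8)
    n,l,st,c=cv2.connectedComponentsWithStats(m); i=1+np.argmax(st[1:,4]); return st[i],c[i]
if __name__=='__main__':
    for f in ['t9','t10']: print(f,blob(cv2.imread('pics/%s.png'%f)[:,:,::-1].copy()))
    for k in range(2):
        im=viewer.snapshot('top'); st,c=blob(im); print(robot.sense()['time'],st,c,atz(cam('top'),c,.033))
    cv2.imwrite('pics/t11.png',im[:,:,::-1])
E
python3 cb.py
```

```text
t9 (array([336, 218,  42,  26, 450], dtype=int32), array([358.0667, 231.6956]))
t10 (array([335, 234,  42,  26, 610], dtype=int32), array([356.7984, 244.4557]))
11.0 [334 236  43  27 720] [356.3944 246.6556] [ 0.4476 -0.1941  0.033 ]
11.05 [333 237  44  29 793] [356.0731 249.0719] [ 0.4416 -0.1926  0.033 ]
```

Emit:
drive_tool:
  plan:
    - {"delta_pos": [-3,-2.6,-0.6],"roll": 0}
    - {"delta_pos": [-3,-2.6,-0.6],"roll": 0}
    - {"delta_pos": [-3,-2.6,-0.6],"roll": 0}
    - {"delta_pos": [-2,-2.0,-0.6],"roll": 0}
    - {"delta_pos": [0,0,0],"roll": 0}

```text
time: 11.55
tcp_pos: [0.4266, -0.2132, 0.2756]
ee_rot: [[-0.999, 0.042, -0.004], [0.042, 0.999, 0.001], [0.004, 0.001, -1.0]]
contact_force: [0.3, 0.6, -0.6]
opening: 0.999
```

Emit:
drive_tool:
  plan:
    - {"delta_pos": [0,0,0],"roll": 0}
    - {"delta_pos": [0,0,0],"roll": 0}
    - {"delta_pos": [0,0,0],"roll": 0}
    - {"delta_pos": [0,0,0],"roll": 0}
    - {"delta_pos": [0,0,0],"roll": 0}

```text
time: 12.05
tcp_pos: [0.4297, -0.2124, 0.277]
ee_rot: [[-0.999, 0.039, -0.0], [0.039, 0.999, 0.0], [0.0, 0.0, -1.0]]
contact_force: [-0.8, 0.8, -0.6]
opening: 1.002
```

```bash
python3 - <<'E'
from cb import *
im=viewer.snapshot('top'); print(blob(im)); cv2.imwrite('pics/t12.png',im[:,:,::-1])
for k in range(1):
    s=robot.sense();im=viewer.snapshot('wrist'); 
    print(s['time'],s['tcp_pos']); cv2.imwrite('pics/w12.png',im[:,:,::-1])
im=viewer.snapshot('side');cv2.imwrite('pics/side12.png',cv2.resize(im[210:330,170:320,::-1],None,fx=5,fy=5,interpolation=cv2.INTER_CUBIC))
E
```

```text
(array([349, 243,  24,  32, 472], dtype=int32), array([361.5148, 257.5085]))
12.1 [ 0.4296 -0.2125  0.277 ]
```

View pics/w12.png

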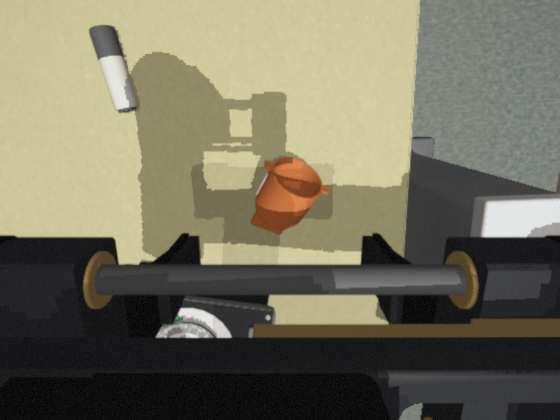

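View pics/side12.png

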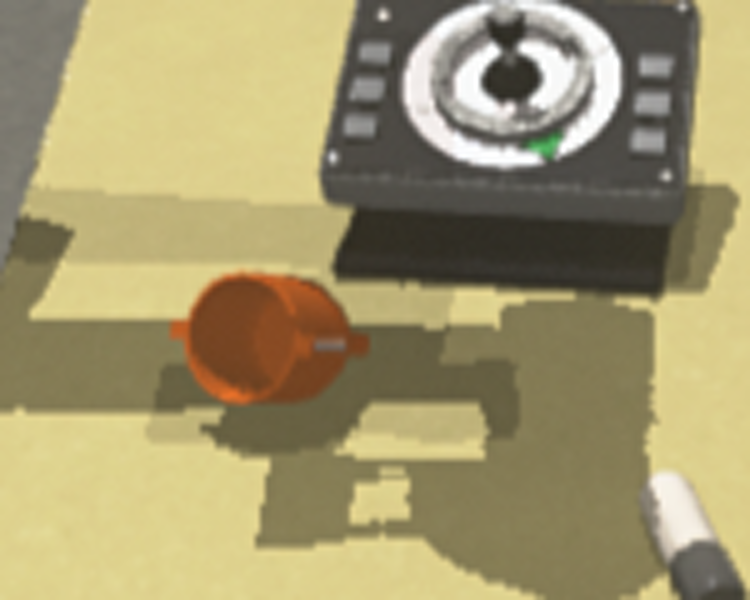

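Emit:
drive_tool:
  plan:
    - {"delta_pos": [0,0,0],"roll": 0}
    - {"delta_pos": [0,0,0],"roll": 0}
    - {"delta_pos": [0,0,0],"roll": 0}
    - {"delta_pos": [0,0,0],"roll": 0}
    - {"delta_pos": [0,0,0],"roll": 0}

```text
time: 12.7
tcp_pos: [0.4293, -0.2129, 0.2771]
ee_rot: [[-0.999, 0.04, 0.0], [0.04, 0.999, -0.0], [-0.0, -0.0, -1.0]]
contact_force: [-0.4, -0.4, -1.0]
opening: 0.996
```

```bash
python3 - <<'E'
from cb import *
import pickle
for k in range(3):
    s=robot.sense();im=viewer.snapshot('wrist');print(s['time'],blob(im)); print(s['time'],s['tcp_pos'])
cv2.imwrite('pics/w13.png',im[:,:,::-1]); pickle.dump(s,open('s13.pkl','wb'))
cv2.imwrite('pics/w13c.png',cv2.resize(im[130:260,220:360,::-1],None,fx=4.5,fy=4.5,interpolation=cv2.INTER_CUBIC))
E
```

```text
12.7 (array([286, 219,   5,   4,   5], dtype=int32), array([288. , 220.4]))
12.7 [ 0.4293 -0.2129  0.2771]
12.75 (array([257, 211,   4,   3,   5], dtype=int32), array([258.6, 212.4]))
12.75 [ 0.4293 -0.2128  0.277 ]
12.8 (array([315, 184,   3,   4,   5], dtype=int32), array([316.2, 185.4]))
12.8 [ 0.4293 -0.2129  0.2771]
```

View pics/w13c.png

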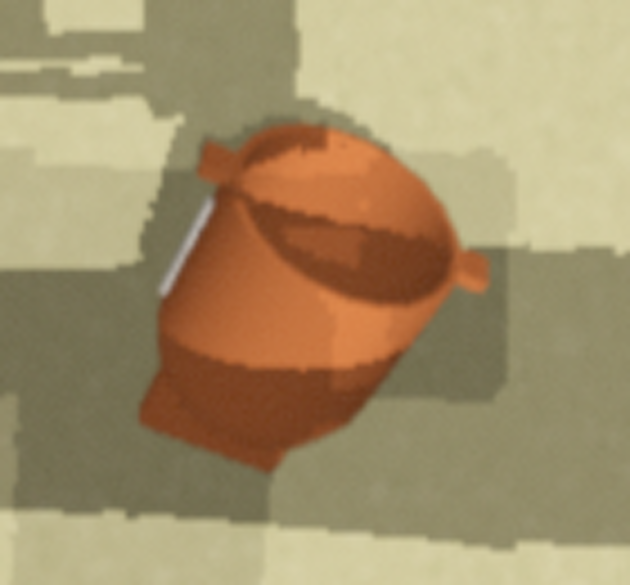

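```bash
cat > fit13.py <<'E'
from m import *
from scipy.spatial.transform import Rotation as Ro
s=pickle.load(open('s13.pkl','rb'));W=cam('wrist',s)
w=lambda u,v:np.array((220+(u+.5)/4.5-.5,130+(v+.5)/4.5-.5))
def frame(q):
    x,y,z,hd,pi,ro=q
    a=np.array([np.cos(hd)*np.cos(pi),np.sin(hd)*np.cos(pi),np.sin(pi)])
    u=np.cross([0,0,1],a);u/=np.linalg.norm(u);v=np.cross(a,u)
    return np.array([x,y,z]),a,np.cos(ro)*u+np.sin(ro)*v,-np.sin(ro)*u+np.cos(ro)*v  # rim centre, axis, horizontal(lug dir), up
def res(q):
    o,a,u,v=frame(q); M=lambda x,y,z:proj(W,o+(u*x+v*y+a*z)/1000)[0]
    r=[M(-40.5,0,2)-w(482,272),M(40.5,0,2)-w(207,160), M(-23,6,102)-w(270,468),M(23,6,102)-w(142,415)]
    th=np.linspace(0,2*np.pi,180); c=proj(W,o+.033*(np.cos(th)[:,None]*u+np.sin(th)[:,None]*v))
    r.append([c[:,1].min()-w(0,122)[1],0]); 
    lo=c[np.argmin(np.hypot(*(c-w(385,302)).T))]-w(385,302); r.append(lo)
    return np.concatenate(r)
for p0 in (-.5,0,.3):
    r=least_squares(res,[.4,-.24,.05,1.17,p0,0],loss='soft_l1'); o,a,u,v=frame(r.x)
    print(r.cost,r.x[:3],np.degrees(r.x[3:]),'bar tip',o+a*.102,'h38',o+a*.038); print(res(r.x).reshape(-1,2).round(1).tolist())
E
python3 fit13.py
```

```text
1.9678679523823959 [ 0.4088 -0.2133  0.0495] [  61.3964  -24.5502 -186.174 ] bar tip [ 0.4532 -0.1318  0.0071] h38 [ 0.4253 -0.1829  0.0337]
[[0.0, 0.3], [-0.4, -0.5], [1.1, -0.4], [-0.9, -0.1], [1.4, 0.0], [0.3, -0.3]]
1.9678679523824505 [ 0.4088 -0.2133  0.0495] [  61.3964  -24.5502 -186.174 ] bar tip [ 0.4532 -0.1318  0.0071] h38 [ 0.4253 -0.1829  0.0337]
[[0.0, 0.3], [-0.4, -0.5], [1.1, -0.4], [-0.9, -0.1], [1.4, 0.0], [0.3, -0.3]]
14.780832840696316 [ 0.4031 -0.2    -0.016 ] [  40.9344   52.9867 -148.0799] bar tip [ 0.4495 -0.1598  0.0655] h38 [ 0.4203 -0.185   0.0144]
[[-1.1, -0.6], [7.3, 1.9], [1.8, 2.9], [-3.6, -1.5], [-0.2, 0.0], [-0.2, -0.4]]
```

Emit:
drive_tool:
  plan:
    - {"delta_pos": [-0.1,0.8,-3.5],"roll": -0.115}
    - {"delta_pos": [-0.1,0.8,-3.5],"roll": -0.115}
    - {"delta_pos": [-0.1,0.8,-3.5],"roll": -0.115}
    - {"delta_pos": [-0.1,0.6,-3.5],"roll": -0.114}
    - {"delta_pos": [0,0,-3.0],"roll": 0}

```text
time: 13.35
tcp_pos: [0.4247, -0.1823, 0.1057]
ee_rot: [[-0.877, 0.48, -0.001], [0.48, 0.877, 0.0], [0.001, -0.0, -1.0]]
contact_force: [0.1, 0.6, -0.3]
opening: 0.998
```

```bash
python3 b.py 14
```

```text
[ 0.4247 -0.1823  0.1057] [ 0.08    0.5846 -0.3409] [ 0.0738 -0.14   -0.0211] 0.9979190880589388 head 151.33974646239102
```

View pics/w14c.png

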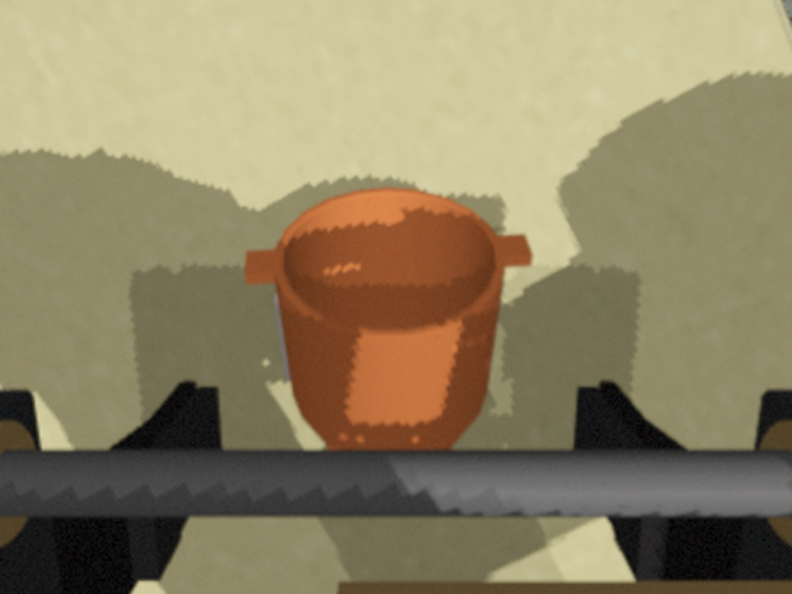

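Emit:
drive_tool:
  plan:
    - {"delta_pos": [0,0,-4.0],"roll": 0}
    - {"delta_pos": [0,0,-3.0],"roll": 0}
    - {"delta_pos": [0,0,-1.0],"roll": 0}
    - {"delta_pos": [0,0,0],"roll": 0}

```text
time: 13.8
tcp_pos: [0.4251, -0.1829, 0.0266]
ee_rot: [[-0.878, 0.478, -0.002], [0.478, 0.878, -0.0], [0.002, -0.001, -1.0]]
contact_force: [-0.1, 0.1, 0.6]
opening: 1.003
```

Emit:
drive_tool:
  plan:
    - {"delta_pos": [0,0,0],"roll": 0}
    - {"delta_pos": [0,0,0],"roll": 0}
    - {"delta_pos": [0,0,0],"roll": 0}
    - {"delta_pos": [0,0,0],"roll": 0}
  hand: 5.5

```text
time: 14.2
tcp_pos: [0.426, -0.1829, 0.0281]
ee_rot: [[-0.878, 0.478, 0.002], [0.478, 0.878, -0.0], [-0.002, 0.001, -1.0]]
contact_force: [0.2, 1.5, 1.8]
opening: 0.745
```

Emit:
drive_tool:
  plan:
    - {"delta_pos": [0,0,2.0],"roll": 0}
    - {"delta_pos": [0,0,4.0],"roll": 0}
    - {"delta_pos": [0,0,4.0],"roll": 0}
    - {"delta_pos": [0,0,4.0],"roll": 0}
    - {"delta_pos": [0,0,0],"roll": 0}

```text
time: 14.7
tcp_pos: [0.4289, -0.1835, 0.173]
ee_rot: [[-0.879, 0.477, 0.013], [0.477, 0.879, -0.002], [-0.013, 0.004, -1.0]]
contact_force: [0.5, -0.3, -0.7]
opening: 0.739
```

```bash
python3 b.py 15;  python3 - <<'E'
from h import *
s,im2=snap('side','side15.png')
cv2.imwrite('pics/side15c.png',cv2.resize(im2[130:330,150:350,::-1],None,fx=3,fy=3,interpolation=cv2.INTER_CUBIC))
E
```

```text
[ 0.4289 -0.1835  0.173 ] [ 0.5125 -0.263  -0.6898] [ 0.0531 -0.1217 -0.0222] 0.7393147134661088 head 151.4846910760233
```

View pics/w15c.png

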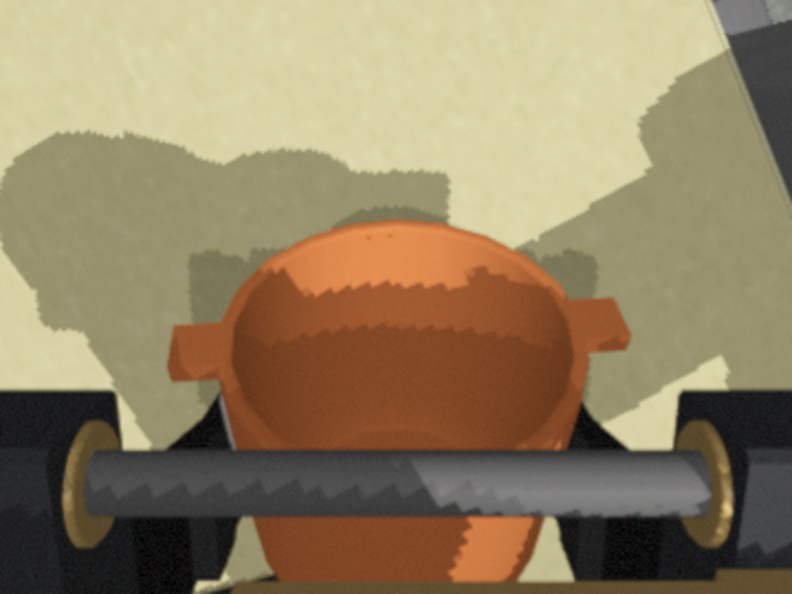

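View pics/side15c.png

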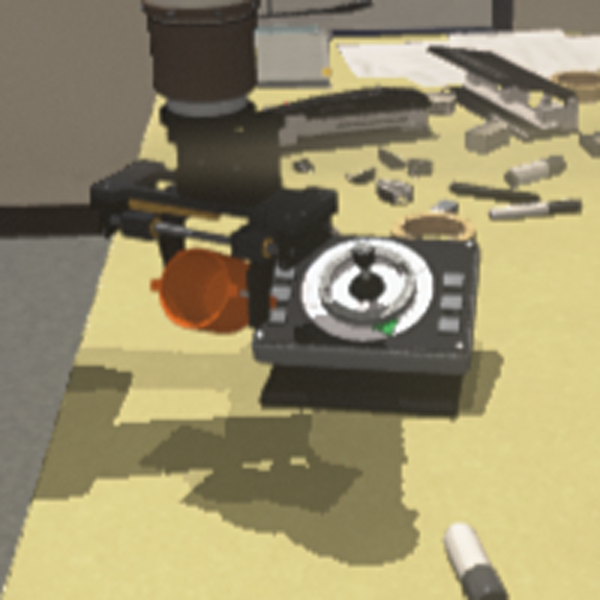

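Emit:
drive_tool:
  plan:
    - {"delta_pos": [-0.32,2.75,0.9],"roll": -0.139}
    - {"delta_pos": [-0.32,2.75,0.9],"roll": -0.139}
    - {"delta_pos": [-0.32,2.75,0.9],"roll": -0.139}
    - {"delta_pos": [-0.32,2.75,0.9],"roll": -0.139}
    - {"delta_pos": [-0.32,2.75,0.9],"roll": -0.139}

```text
time: 15.3
tcp_pos: [0.4078, -0.0445, 0.2107]
ee_rot: [[-0.362, 0.932, -0.004], [0.932, 0.362, -0.001], [0.001, -0.004, -1.0]]
contact_force: [0.2, 0.1, -1.2]
opening: 0.748
```

Emit:
drive_tool:
  plan:
    - {"delta_pos": [-0.32,2.75,0],"roll": -0.139}
    - {"delta_pos": [-0.32,2.75,0],"roll": -0.139}
    - {"delta_pos": [-0.32,2.75,0],"roll": -0.139}
    - {"delta_pos": [-0.32,2.75,0],"roll": -0.139}
    - {"delta_pos": [0,0,0],"roll": 0}

```text
time: 15.8
tcp_pos: [0.3955, 0.0664, 0.2106]
ee_rot: [[0.177, 0.984, -0.003], [0.984, -0.177, -0.001], [-0.001, -0.003, -1.0]]
contact_force: [0.2, -1.2, -1.7]
opening: 0.748
```

```bash
python3 b.py 16;  python3 - <<'E'
from h import *
s,im2=snap('side','side16.png')
cv2.imwrite('pics/side16c.png',cv2.resize(im2[120:290,150:350,::-1],None,fx=3.5,fy=3.5,interpolation=cv2.INTER_CUBIC))
print(s['joints'])
E
```

```text
[0.3955 0.0664 0.2106] [ 0.1717 -1.2091 -1.6655] [-0.0469 -0.1539 -0.0035] 0.7475871480305115 head 79.80357651528927
[ 0.5734  0.0149 -0.5319 -0.0006 -1.0276 -2.3198]
```

View pics/w16c.png

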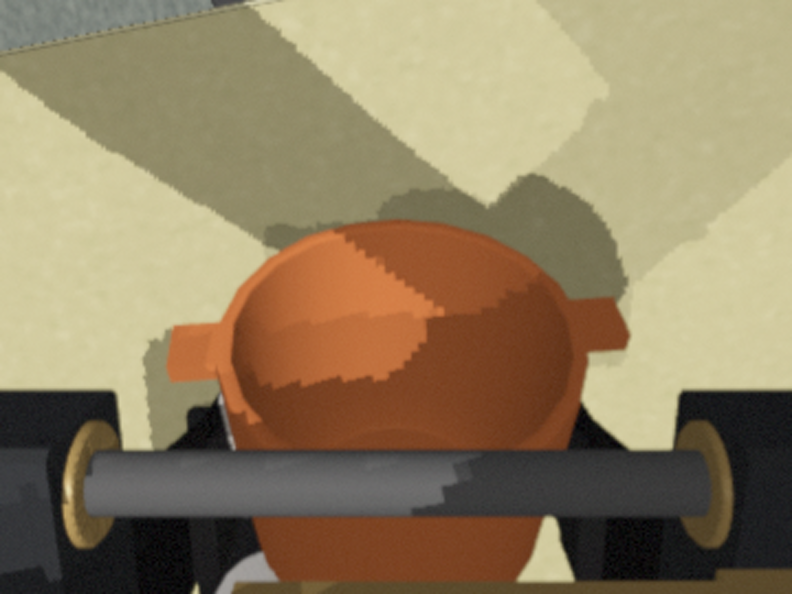

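View pics/side16c.png

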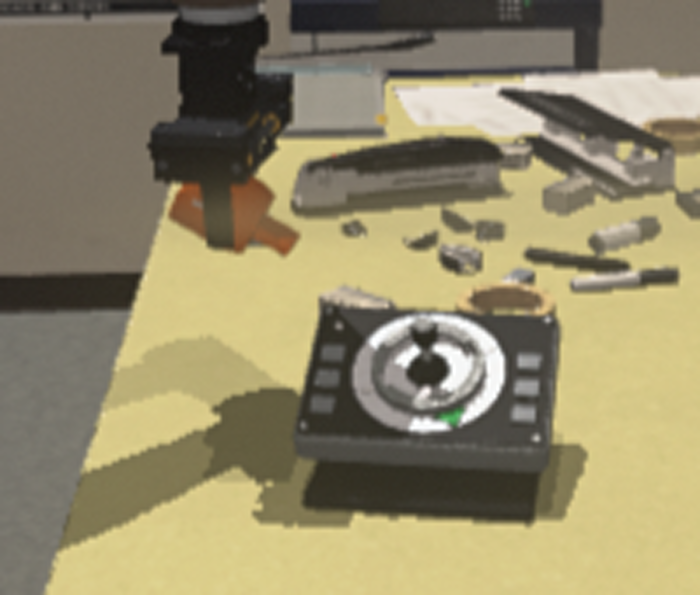

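Emit:
drive_tool:
  plan:
    - {"delta_pos": [1.0,-0.2,-2.5],"roll": 0}
    - {"delta_pos": [0.4,0,-2.5],"roll": 0}
    - {"delta_pos": [0,0,-1.5],"roll": 0}
    - {"delta_pos": [0,0,-1.0],"roll": 0}
    - {"delta_pos": [0,0,-1.0],"roll": 0}

```text
time: 16.4
tcp_pos: [0.4055, 0.0603, 0.1254]
ee_rot: [[0.179, 0.984, -0.012], [0.984, -0.18, -0.004], [-0.006, -0.011, -1.0]]
contact_force: [-15.4, 4.1, 9.1]
opening: 0.738
```

```bash
cat > sd.py <<'E'
from h import *
import sys
s,im2=snap('side','side%s.png'%sys.argv[1])
cv2.imwrite('pics/side%sc.png'%sys.argv[1],cv2.resize(im2[150:290,170:330,::-1],None,fx=4.2,fy=4.2,interpolation=cv2.INTER_CUBIC))
print(s['tcp_pos'],s['contact_force'],s['wrist_torque'],s['opening'])
E
python3 sd.py 17
```

```text
[0.4055 0.0603 0.1254] [-15.3933   4.1001   9.05  ] [1.2857 4.0839 0.3269] 0.7380837471478937
```

View pics/side17c.png

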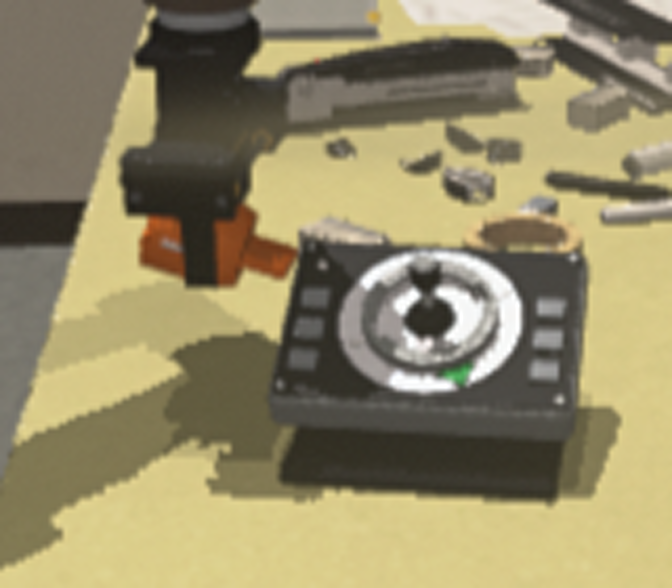

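Emit:
drive_tool:
  plan:
    - {"delta_pos": [-0.5,0,2.0],"roll": 0}
    - {"delta_pos": [0,0,1.5],"roll": 0}
    - {"delta_pos": [1.0,-0.2,0],"roll": 0}
    - {"delta_pos": [1.0,-0.2,0],"roll": 0}
    - {"delta_pos": [0,0,0],"roll": 0}

```text
time: 16.95
tcp_pos: [0.4267, 0.0582, 0.1611]
ee_rot: [[0.18, 0.984, -0.001], [0.984, -0.18, -0.001], [-0.001, -0.001, -1.0]]
contact_force: [-0.6, 0.7, -0.4]
opening: 0.74
```

```bash
python3 sd.py 18
```

```text
[0.4267 0.0582 0.1611] [-0.5652  0.7257 -0.4315] [-0.0133 -0.1142 -0.0243] 0.7396987418624811
```

View pics/side18c.png

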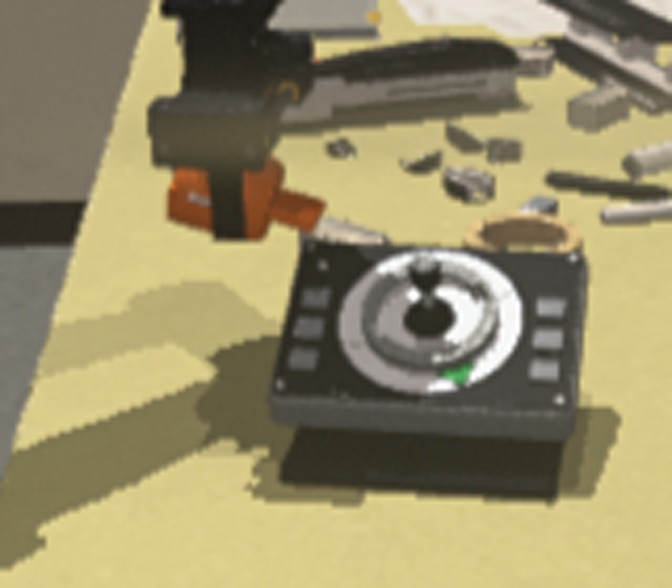

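Emit:
drive_tool:
  plan:
    - {"delta_pos": [-0.8,0.2,-1.0],"roll": 0}
    - {"delta_pos": [0,0,-1.5],"roll": 0}
    - {"delta_pos": [0,0,-1.0],"roll": 0}
    - {"delta_pos": [0,0,-1.0],"roll": 0}
    - {"delta_pos": [0,0,-1.0],"roll": 0}

```text
time: 17.5
tcp_pos: [0.4171, 0.06, 0.1064]
ee_rot: [[0.179, 0.984, -0.001], [0.984, -0.179, -0.001], [-0.001, -0.001, -1.0]]
contact_force: [-1.2, -3.5, 4.0]
opening: 0.735
```

```bash
python3 sd.py 19
```

```text
[0.4171 0.06   0.1064] [-1.1572 -3.4813  4.0392] [-0.9958  0.0534 -0.1994] 0.7349899125603526
```

View pics/side19c.png

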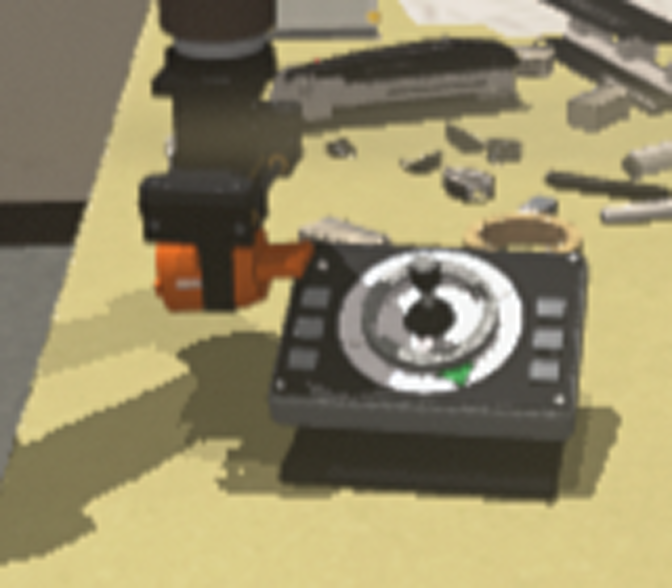

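Emit:
drive_tool:
  plan:
    - {"delta_pos": [0,0,-0.8],"roll": 0}
    - {"delta_pos": [0,0,-0.8],"roll": 0}
    - {"delta_pos": [0,0,-0.8],"roll": 0}
    - {"delta_pos": [0.1,0,-0.6],"roll": 0}
    - {"delta_pos": [0.1,0,0],"roll": 0}

```text
time: 18.05
tcp_pos: [0.418, 0.0603, 0.0757]
ee_rot: [[0.179, 0.984, -0.004], [0.984, -0.179, -0.001], [-0.002, -0.004, -1.0]]
contact_force: [-3.8, -0.0, 0.8]
opening: 0.732
```

```bash
python3 sd.py 20
```

```text
[0.418  0.0603 0.0757] [-3.8157 -0.0149  0.7916] [-0.0413  0.6732  0.0872] 0.7317235324290996
```

View pics/side20c.png

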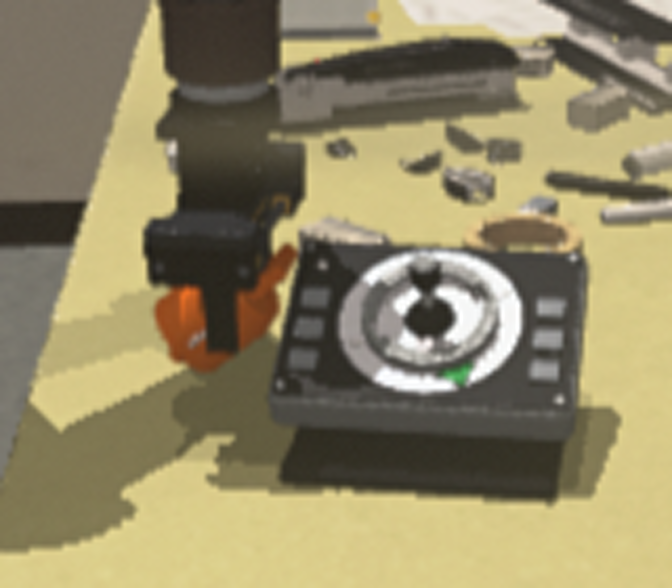

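Emit:
drive_tool:
  plan:
    - {"delta_pos": [0.3,0,-0.1],"roll": 0}
    - {"delta_pos": [0.3,0,-0.2],"roll": 0}
    - {"delta_pos": [0.1,0,0],"roll": 0}
    - {"delta_pos": [0,0,0],"roll": 0}

```text
time: 18.5
tcp_pos: [0.4248, 0.0598, 0.0734]
ee_rot: [[0.179, 0.984, -0.004], [0.984, -0.179, -0.002], [-0.002, -0.004, -1.0]]
contact_force: [-4.6, -2.0, 1.6]
opening: 0.738
```

```bash
python3 sd.py 21; python3 b.py 21
```

```text
[0.4248 0.0598 0.0734] [-4.5877 -2.0093  1.618 ] [-0.4088  0.984   0.022 ] 0.7378229255737622
[0.4248 0.0598 0.0734] [-4.6207 -2.0179  0.7075] [-0.4217  0.9947 -0.0183] 0.7331440046489305 head 79.68670678609712
```

View pics/side21c.png

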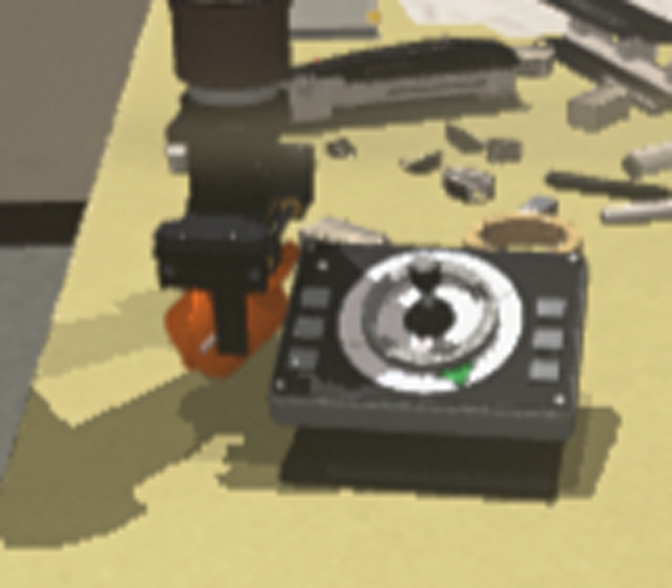

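View pics/w21c.png

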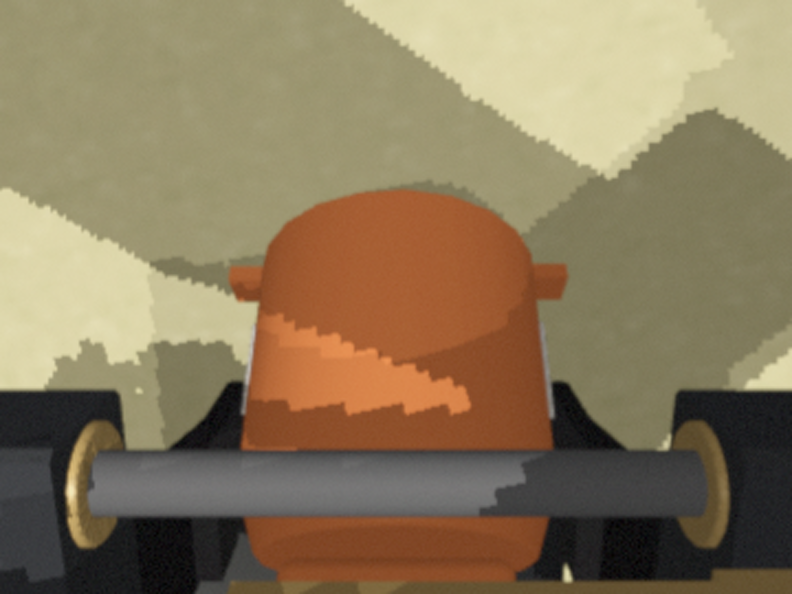

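Emit:
drive_tool:
  plan:
    - {"delta_pos": [-1,0,2],"roll": 0}
    - {"delta_pos": [-1,-1,4],"roll": 0}
    - {"delta_pos": [0,-2,4],"roll": 0}
    - {"delta_pos": [0,-4,2],"roll": 0}
    - {"delta_pos": [0,-4.5,0],"roll": 0}

```text
time: 19.1
tcp_pos: [0.4101, -0.0543, 0.1983]
ee_rot: [[0.174, 0.985, 0.012], [0.985, -0.174, 0.002], [0.004, 0.012, -1.0]]
contact_force: [2.0, -0.5, -0.9]
opening: 0.735
```

Emit:
drive_tool:
  plan:
    - {"delta_pos": [1.2,-4.5,0],"roll": 0}
    - {"delta_pos": [1.2,-4.5,0],"roll": 0}
    - {"delta_pos": [1.5,-4,-2],"roll": 0}
    - {"delta_pos": [1,-2,-4],"roll": 0}
    - {"delta_pos": [0,0,-3],"roll": 0}

```text
time: 19.6
tcp_pos: [0.4575, -0.2069, 0.1025]
ee_rot: [[0.182, 0.983, 0.003], [0.983, -0.182, -0.001], [-0.0, 0.003, -1.0]]
contact_force: [-0.4, 0.4, -1.1]
opening: 0.735
```

```bash
sed -i 's/150:290,170:330/190:330,190:350/' sd.py; python3 sd.py 22
```

```text
[ 0.4575 -0.2069  0.1025] [-0.4148  0.3818 -1.1365] [ 0.0864 -0.0791  0.0582] 0.734829881546956
```

View pics/side22c.png

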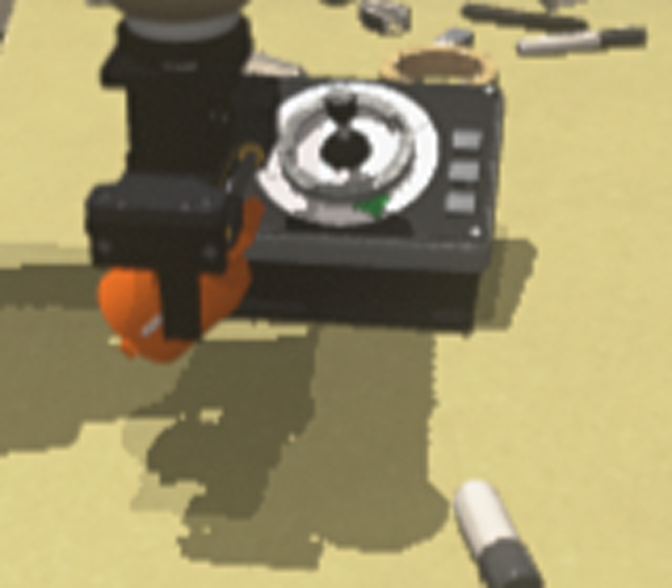

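Emit:
drive_tool:
  plan:
    - {"delta_pos": [0,0,-3],"roll": 0}
    - {"delta_pos": [0,0,-2],"roll": 0}
    - {"delta_pos": [0,0,-1],"roll": 0}
    - {"delta_pos": [-0.3,0,-0.3],"roll": 0}
    - {"delta_pos": [-0.5,0,-0.3],"roll": 0}

```text
time: 20.15
tcp_pos: [0.4557, -0.2045, 0.0428]
ee_rot: [[0.174, 0.985, 0.017], [0.985, -0.174, -0.003], [0.0, 0.017, -1.0]]
contact_force: [5.3, 9.6, 27.5]
opening: 0.732
```

Emit:
drive_tool:
  plan:
    - {"delta_pos": [-0.6,0,-0.3],"roll": 0}
    - {"delta_pos": [-0.8,0.1,-0.3],"roll": 0}
    - {"delta_pos": [-0.8,0.1,-0.2],"roll": 0}
    - {"delta_pos": [0,0,0],"roll": 0}

```text
time: 20.55
tcp_pos: [0.4342, -0.2024, 0.0362]
ee_rot: [[0.174, 0.985, 0.02], [0.985, -0.174, -0.003], [0.0, 0.02, -1.0]]
contact_force: [1.2, 6.1, 21.1]
opening: 0.738
```

```bash
python3 sd.py 23; python3 b.py 23
```

```text
[ 0.4342 -0.2024  0.0362] [ 1.1967  6.1358 21.0728] [ 2.1003 -0.7472  0.0699] 0.7375067214621829
[ 0.4339 -0.2024  0.0361] [ 0.9233  7.6522 21.5414] [ 2.3068 -0.725   0.1204] 0.7404917288852094 head 79.99930228463235
```

View pics/side23c.png

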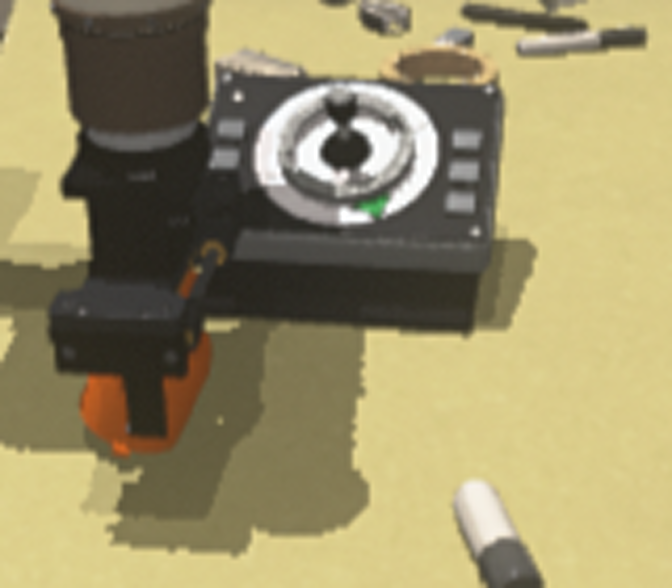

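View pics/w23c.png

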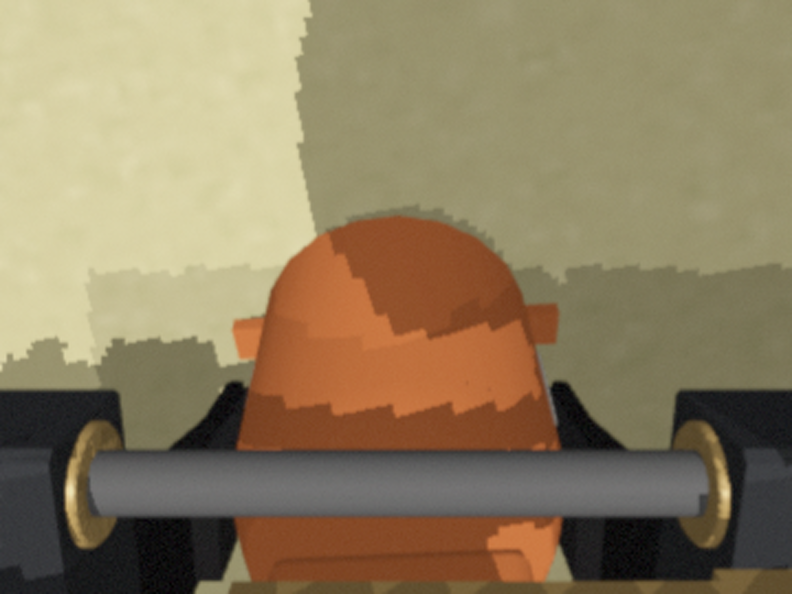

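```bash
cat > fit23.py <<'E'
from m import *
from fit13 import frame
s=pickle.load(open('s23.pkl','rb'));W=cam('wrist',s)
w=lambda u,v:np.array((100+(u+.5)/2.2-.5,60+(v+.5)/2.2-.5)); sd=lambda u,v:np.array((190+(u+.5)/4.2-.5,190+(v+.5)/4.2-.5))
def res(q):
    o,a,u,v=frame(q); X=lambda x,y,z:o+(u*x+v*y+a*z)/1000
    M=lambda C,x,y,z:proj(C,X(x,y,z))[0]
    # u horizontal = z x a ; bar heading ~ -10 => u ~ +y
    r=[M(W,40.5,0,2)-w(560,325),M(W,-40.5,0,2)-w(234,340),M(S,-40.5,0,2)-sd(122,450)]
    th=np.linspace(0,2*np.pi,180); c=proj(W,o+.033*(np.cos(th)[:,None]*u+np.sin(th)[:,None]*v))
    r.append([c[:,1].min()-w(0,216)[1],0])
    r.append(0.7*(M(S,0,0,102)-sd(192,265)))
    return np.concatenate(r)
for p in (.8,1.1,1.4):
    r=least_squares(res,[.41,-.2,.02,np.radians(-10.5),p,0],loss='soft_l1'); o,a,u,v=frame(r.x)
    d=s['tcp_pos']+[0,0,.008]-o
    print(r.cost,r.x[:3],np.degrees(r.x[3:]),'tip',o+a*.102,'grip h',d@a,'off v',d@v,'low edge z',(o-v*.033)[2]); print(res(r.x).reshape(-1,2).round(1).tolist())
E
sed -i 's/^for p0/if __name__=="__main__":\n  for p0/; s/^    r=least/      r=least/; s/^    print(r.cost/      print(r.cost/' fit13.py; python3 fit23.py
```

```text
2.9627620578755893 [ 0.4128 -0.199   0.0148] [-8.4552 65.3587  1.6937] tip [ 0.4548 -0.2052  0.1075] grip h 0.03548892226782307 off v -0.007245100115417006 low edge z 0.001066711871378077
[[-0.1, 0.0], [0.2, 0.3], [-1.3, -0.7], [-0.1, 0.0], [-0.4, 2.8]]
2.962762055202769 [ 0.4128 -0.199   0.0148] [-8.4556 65.3587  1.6941] tip [ 0.4548 -0.2052  0.1075] grip h 0.035488895105894244 off v -0.0072451180706893025 low edge z 0.0010667438387770376
[[-0.1, 0.0], [0.2, 0.3], [-1.3, -0.7], [-0.1, 0.0], [-0.4, 2.8]]
2.9627620582560246 [ 0.4128 -0.199   0.0148] [-8.4567 65.3586  1.6956] tip [ 0.4548 -0.2052  0.1075] grip h 0.03548880295226994 off v -0.007245178880438027 low edge z 0.0010668522009141326
[[-0.1, 0.0], [0.2, 0.3], [-1.3, -0.7], [-0.1, 0.0], [-0.4, 2.8]]
```

Emit:
drive_tool:
  plan:
    - {"delta_pos": [0,0,0.3],"roll": 0}
    - {"delta_pos": [0,0,0.3],"roll": 0}
    - {"delta_pos": [0,0,0.6],"roll": 0}
    - {"delta_pos": [0,0,1.0],"roll": 0}
    - {"delta_pos": [0,0,1.0],"roll": 0}
  hand: 8.7

```text
time: 21.15
tcp_pos: [0.4253, -0.2024, 0.0627]
ee_rot: [[0.178, 0.984, -0.001], [0.984, -0.178, -0.0], [-0.0, -0.001, -1.0]]
contact_force: [0.5, -0.5, 0.7]
opening: 0.994
```

```bash
python3 sd.py 24; python3 b.py 24
```

```text
[ 0.4253 -0.2024  0.0627] [ 0.4581 -0.5152  0.7276] [ 0.0028 -0.2341 -0.0286] 0.9935450215624048
[ 0.4266 -0.2027  0.0643] [-0.0209  0.4566  1.3092] [-0.0055 -0.2291  0.0459] 0.9925078725021196 head 79.76368093875215
```

View pics/side24c.png

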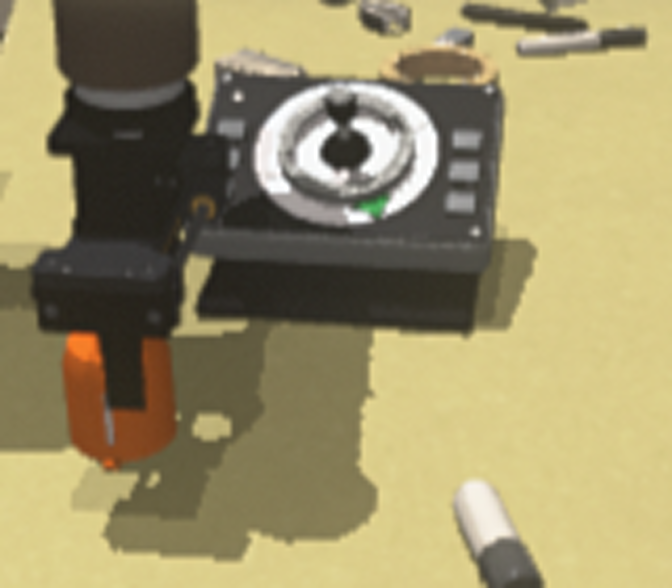

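View pics/w24c.png

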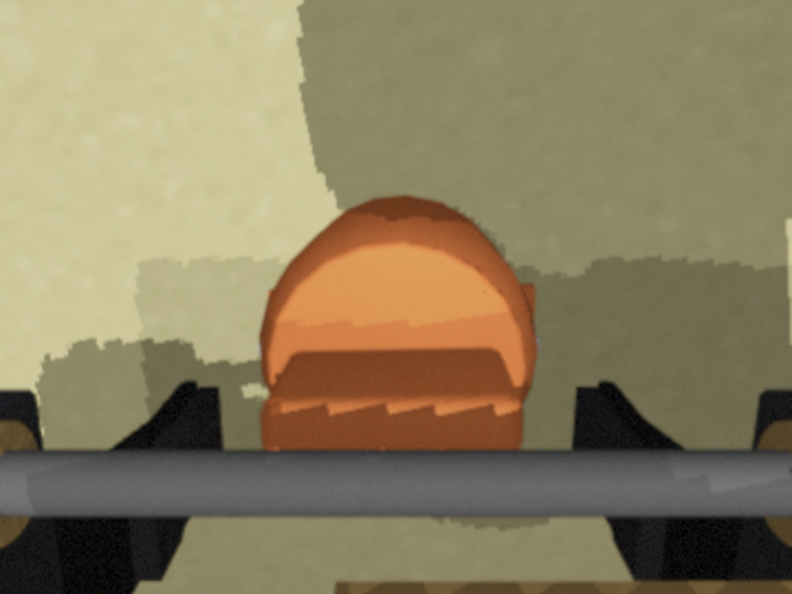

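Emit:
drive_tool:
  plan:
    - {"delta_pos": [0,0,2],"roll": 0}
    - {"delta_pos": [0,0,3],"roll": 0}
    - {"delta_pos": [0,0,4],"roll": 0}
    - {"delta_pos": [0,0,4],"roll": 0}
    - {"delta_pos": [0,0,4],"roll": 0}

```text
time: 21.75
tcp_pos: [0.4249, -0.2023, 0.2335]
ee_rot: [[0.178, 0.984, -0.0], [0.984, -0.178, 0.0], [0.0, -0.0, -1.0]]
contact_force: [1.1, -0.8, -0.2]
opening: 1.0
```

```bash
python3 sd.py 25; python3 b.py 25
```

```text
[ 0.4249 -0.2023  0.2335] [ 1.1387 -0.7629 -0.176 ] [-0.0167 -0.2926  0.0589] 1.0000076607105615
[ 0.4287 -0.2037  0.2409] [ 1.2046 -0.8605  5.4747] [-0.169  -0.4534  0.0268] 0.9950509314677137 head 79.82478897691705
```

View pics/side25c.png

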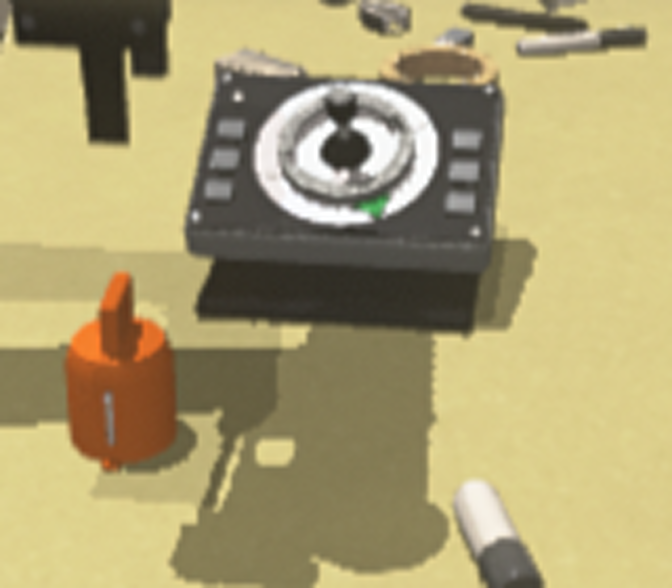

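View pics/w25c.png

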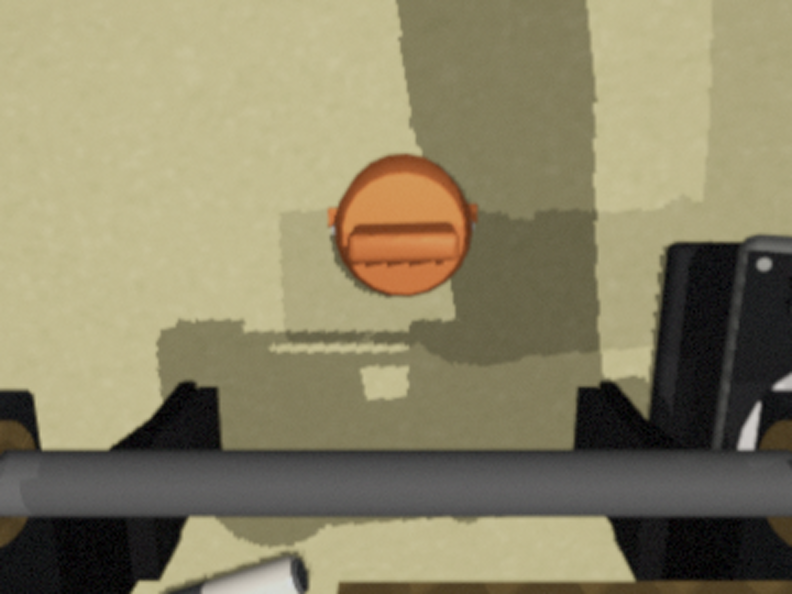

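Emit:
drive_tool:
  plan:
    - {"delta_pos": [1.18,1.54,0.88],"roll": 0.1425}
    - {"delta_pos": [1.18,1.54,0.88],"roll": 0.1425}
    - {"delta_pos": [1.18,1.54,0.88],"roll": 0.1425}
    - {"delta_pos": [1.18,1.54,0.88],"roll": 0.1425}
    - {"delta_pos": [1.18,1.54,0.88],"roll": 0.1425}

```text
time: 22.35
tcp_pos: [0.4844, -0.1247, 0.2754]
ee_rot: [[-0.513, 0.858, -0.002], [0.858, 0.513, 0.0], [0.001, -0.001, -1.0]]
contact_force: [0.1, -0.3, -0.3]
opening: 0.995
```

Emit:
drive_tool:
  plan:
    - {"delta_pos": [1.18,1.54,0.88],"roll": 0.1425}
    - {"delta_pos": [1.18,1.54,0.88],"roll": 0.1425}
    - {"delta_pos": [1.18,1.54,0.88],"roll": 0.1425}
    - {"delta_pos": [1.18,1.54,0.88],"roll": 0.1425}
    - {"delta_pos": [1.18,1.54,0.88],"roll": 0.1425}

```text
time: 22.85
tcp_pos: [0.5435, -0.0476, 0.3193]
ee_rot: [[-0.949, 0.314, -0.002], [0.314, 0.949, 0.0], [0.002, -0.001, -1.0]]
contact_force: [-0.2, -0.1, -0.7]
opening: 1.001
```

Emit:
drive_tool:
  plan:
    - {"delta_pos": [1.18,1.54,0.88],"roll": 0.1425}
    - {"delta_pos": [0,0,0],"roll": 0}
    - {"delta_pos": [0,0,0],"roll": 0}

```text
time: 23.15
tcp_pos: [0.5549, -0.0328, 0.3276]
ee_rot: [[-0.983, 0.183, -0.002], [0.183, 0.983, 0.0], [0.002, -0.0, -1.0]]
contact_force: [0.2, -0.4, 0.3]
opening: 0.999
```

```bash
python3 b.py 26; python3 - <<'E'
import cv2
im=cv2.imread('pics/w26.png'); cv2.imwrite('pics/w26d.png',cv2.resize(im[140:272,200:376],None,fx=4.5,fy=4.5,interpolation=cv2.INTER_CUBIC))
E
```

```text
[ 0.5549 -0.0328  0.3276] [ 0.1811 -0.3908  0.3417] [ 0.0248 -0.0255  0.0322] 0.9994969917870677 head 169.45275214972546
```

View pics/w26d.png

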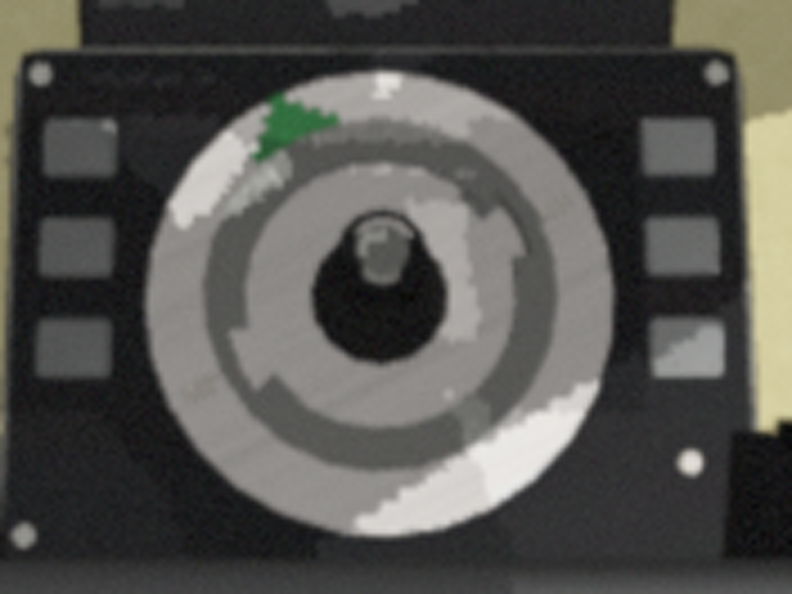

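```bash
python3 - <<'E'
from m import *
P=np.array([.5561,.0038,.095]);n=normal(np.radians(259.5)); e=np.array([-.165,-.8912,-.4226]);c=np.cross(n,e)
s=pickle.load(open('s26.pkl','rb'));W=cam('wrist',s)
def loc(p,h):
    X=plane(W,px(p),P+n*h,n)-P-n*h; return X@e*1e3,X@c*1e3,np.degrees(np.arctan2(X@c,X@e)),np.hypot(X@e,X@c)*1e3
print('bezel ctr est',loc((381,303),0))
print('slots',loc((255,358),.008),loc((505,228),.008))
print('arrow tip, b1,b2',loc((275,93),0),loc((255,160),0),loc((340,120),0))
print('knob mid',loc((383,248),.054))
K=P+n*.048; print('K',K); a=np.cos(np.radians(26.5))*e+np.sin(np.radians(26.5))*c; print('a',a)
u,v=proj(W,P+n*.06)[0]; print('pred knob top',(u-200+.5)*4.5,(v-140+.5)*4.5, 'centre',[(x) for x in (proj(W,K)[0]-[200,140]+.5)*4.5])
E
```

```text
bezel ctr est (np.float64(-1.1980984578501226), np.float64(-0.20920397735727767), np.float64(-170.09525139975645), np.float64(1.216226220258775))
slots (np.float64(-17.222234345780898), np.float64(33.4331283009503), np.float64(117.25411981966799), np.float64(37.608236117223036)) (np.float64(17.942178401130047), np.float64(-33.63054182676932), np.float64(-61.91970191564594), np.float64(38.11738591955196))
arrow tip, b1,b2 (np.float64(58.37724988905106), np.float64(29.196872979256845), np.float64(26.571526999380193), np.float64(65.27143859587875)) (np.float64(39.06587073821284), np.float64(34.588891377740005), np.float64(41.52165305404333), np.float64(52.177903975493784)) (np.float64(50.52425604177656), np.float64(11.004410358105558), np.float64(12.287377852838683), np.float64(51.70877581131249))
knob mid (np.float64(3.2766152154115695), np.float64(0.07353927751429386), np.float64(1.285711838564736), np.float64(3.2774403572306134))
K [ 0.5524 -0.0161  0.1385]
a [ 0.2911 -0.8788 -0.3782]
pred knob top 384.2858359775591 257.2468952825893 centre [np.float64(383.4754916600949), np.float64(266.76011984866693)]
```

Emit:
drive_tool:
  plan:
    - {"delta_pos": [-0.1,0.5,-4.0],"roll": 0}
    - {"delta_pos": [-0.1,0.5,-4.0],"roll": 0}
    - {"delta_pos": [-0.07,0.48,-4.0],"roll": 0}
    - {"delta_pos": [0,0,-4.0],"roll": 0}
    - {"delta_pos": [0,0,-2.0],"roll": 0}
  hand: 6.0

```text
time: 23.7
tcp_pos: [0.5493, -0.0192, 0.1448]
ee_rot: [[-0.983, 0.184, -0.007], [0.184, 0.983, -0.001], [0.007, -0.002, -1.0]]
contact_force: [0.3, -0.1, -0.6]
opening: 0.705
```

Emit:
drive_tool:
  plan:
    - {"delta_pos": [0,0,-1.0],"roll": 0}
    - {"delta_pos": [0,0,-0.6],"roll": 0}
    - {"delta_pos": [0,0,0],"roll": 0}

```text
time: 24.0
tcp_pos: [0.5526, -0.0185, 0.1329]
ee_rot: [[-0.983, 0.182, 0.0], [0.182, 0.983, -0.0], [-0.0, -0.0, -1.0]]
contact_force: [0.4, -0.5, 0.3]
opening: 0.693
```

```bash
python3 b.py 27; sed -i 's/190:330,190:350/160:260,200:330/' sd.py; python3 sd.py 27
```

```text
[ 0.5526 -0.0185  0.1329] [ 0.3839 -0.4752  0.2868] [ 0.0824 -0.0289 -0.0191] 0.6929202705848502 head 169.49803203658763
[ 0.5531 -0.0183  0.1337] [ 0.0729 -0.482   0.3403] [ 0.054  -0.0615 -0.0376] 0.6897721037325065
```

View pics/w27c.png

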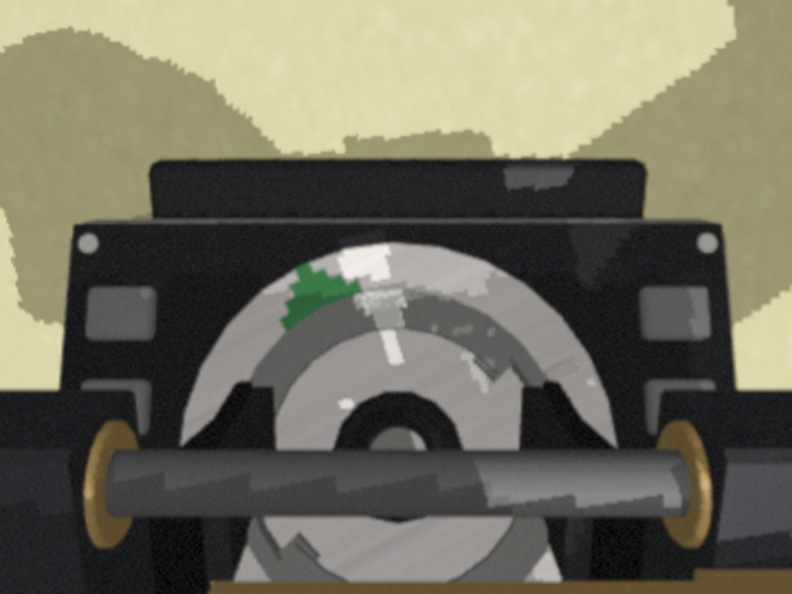

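View pics/side27c.png

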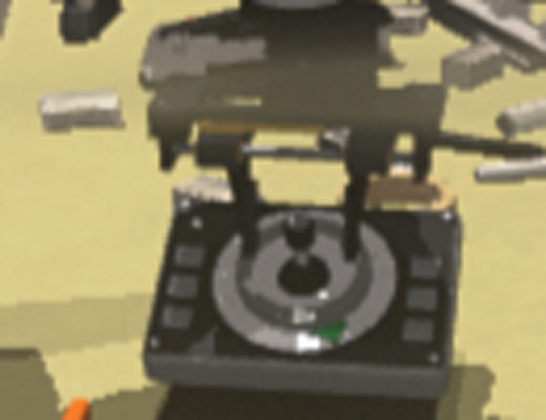

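Emit:
drive_tool:
  plan:
    - {"delta_pos": [0,0,-0.2],"roll": 0}
    - {"delta_pos": [0,0,0],"roll": 0}
    - {"delta_pos": [0,0,0],"roll": 0}
    - {"delta_pos": [0,0,0],"roll": 0}
    - {"delta_pos": [0,0,0],"roll": 0}
  hand: 1.5

```text
time: 24.6
tcp_pos: [0.5527, -0.0181, 0.131]
ee_rot: [[-0.983, 0.181, 0.0], [0.181, 0.983, 0.0], [-0.0, 0.0, -1.0]]
contact_force: [0.6, 0.1, 0.8]
opening: 0.321
```

```bash
python3 b.py 28; python3 sd.py 28
```

```text
[ 0.5527 -0.0181  0.131 ] [0.5972 0.1351 0.8106] [ 0.073   0.0127 -0.0677] 0.3207959941206623 head 169.54475564794868
[ 0.5526 -0.0181  0.1309] [-0.2503 -0.5849 -0.111 ] [ 0.0422 -0.0424 -0.0026] 0.2744661281315585
```

View pics/side28c.png

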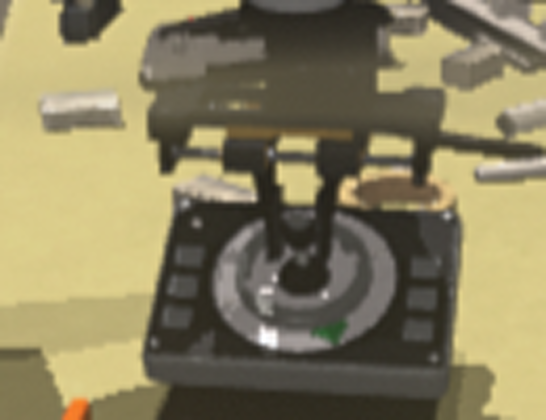

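Nearly closed and still centred; letting the fingers reach the knob.

Emit:
drive_tool:
  plan:
    - {"delta_pos": [0,0,0],"roll": 0}
    - {"delta_pos": [0,0,0],"roll": 0}
    - {"delta_pos": [0,0,0],"roll": 0}

```text
time: 25.0
tcp_pos: [0.5526, -0.0181, 0.1309]
ee_rot: [[-0.983, 0.181, 0.0], [0.181, 0.983, -0.0], [-0.0, -0.0, -1.0]]
contact_force: [-0.3, -0.3, 0.4]
opening: 0.235
```

Emit:
drive_tool:
  plan:
    - {"delta_pos": [0.1,-0.28,-0.13],"roll": 0}
    - {"delta_pos": [0.1,-0.28,-0.15],"roll": 0}
    - {"delta_pos": [0.1,-0.26,-0.17],"roll": 0}
    - {"delta_pos": [0.1,-0.24,-0.19],"roll": 0}
    - {"delta_pos": [0.1,-0.23,-0.21],"roll": 0}

```text
time: 25.5
tcp_pos: [0.555, -0.0314, 0.1216]
ee_rot: [[-0.983, 0.182, -0.006], [0.182, 0.983, -0.0], [0.006, -0.002, -1.0]]
contact_force: [-7.6, 3.1, 5.2]
opening: 0.242
```

```bash
python3 b.py 29; python3 sd.py 29
```

```text
[ 0.555  -0.0314  0.1216] [-7.5567  3.1463  5.243 ] [1.2294 2.3314 0.1138] 0.2419915069215996 head 169.51846054725164
[ 0.5548 -0.0317  0.1213] [-6.4816  2.0471  4.5412] [1.0447 2.0748 0.0895] 0.23815524211548275
```

View pics/side29c.png

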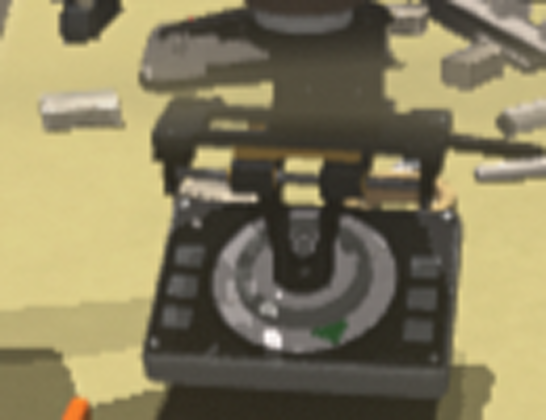

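View pics/w29c.png

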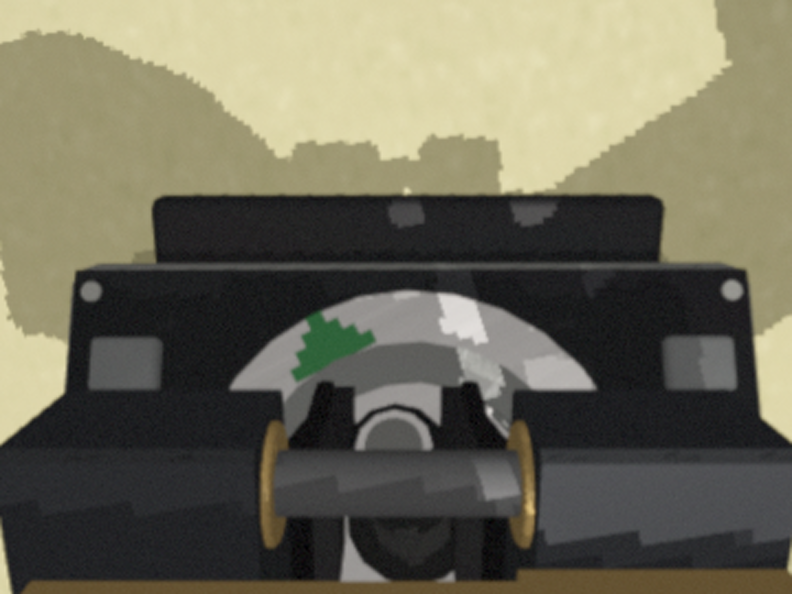

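```bash
cat > kn.py <<'E'
from m import *
k=sys.argv[1]; uv=(float(sys.argv[2]),float(sys.argv[3]))
P=np.array([.5561,.0038,.095]);n=normal(np.radians(259.5)); e=np.array([-.165,-.8912,-.4226]);c=np.cross(n,e)
an=np.radians(27); a=np.cos(an)*e+np.sin(an)*c; b=np.cross(n,a)
s=pickle.load(open('s%s.pkl'%k,'rb'));W=cam('wrist',s)
g=(100+(uv[0]+.5)/2.2-.5,60+(uv[1]+.5)/2.2-.5)
def X(q,L): return P+L*(q[0]*a+q[1]*b+np.sqrt(1-q@q)*n)
r=least_squares(lambda q:proj(W,X(q,.06))[0]-g,[.3,0]); print('knob from image x,y mm',r.x*48, r.cost)
t=s['tcp_pos']+[0,0,.008]-P; print('grasp pt in bezel frame',t@a*1e3,t@b*1e3,t@n*1e3)
E
sed -i '1i import sys' kn.py; python3 kn.py 29 394 443; python3 kn.py 28 397 470
```

```text
knob from image x,y mm [16.6953 -3.1475] 3.6350710512584224e-25
grasp pt in bezel frame 17.52493389640722 -2.956037230563242 46.086705435766305
knob from image x,y mm [-0.151   0.5542] 1.2695283698128304e-23
grasp pt in bezel frame 1.6060442926191916 -0.13955101406427345 49.21717053886433
```

Emit:
drive_tool:
  plan:
    - {"delta_pos": [0.2,0.05,0.04],"roll": 0}
    - {"delta_pos": [0,0,0],"roll": 0}
    - {"delta_pos": [0,0,0],"roll": 0}
    - {"delta_pos": [0,0,0],"roll": 0}
    - {"delta_pos": [0,0,0],"roll": 0}

```text
time: 26.1
tcp_pos: [0.5555, -0.0314, 0.1217]
ee_rot: [[-0.983, 0.182, -0.01], [0.182, 0.983, -0.001], [0.01, -0.003, -1.0]]
contact_force: [-9.3, 1.6, 4.5]
opening: 0.241
```

Emit:
drive_tool:
  plan:
    - {"delta_pos": [0,0,0],"roll": 0}
    - {"delta_pos": [0,0,0],"roll": 0}
    - {"delta_pos": [0,0,0],"roll": 0}
    - {"delta_pos": [0,0,0],"roll": 0}
    - {"delta_pos": [0,0,0],"roll": 0}

```text
time: 26.6
tcp_pos: [0.5555, -0.0314, 0.1217]
ee_rot: [[-0.983, 0.182, -0.01], [0.182, 0.983, -0.001], [0.01, -0.003, -1.0]]
contact_force: [-7.8, 1.9, 5.1]
opening: 0.243
```

```bash
python3 b.py 30; python3 kn.py 30 394 443
```

```text
[ 0.5555 -0.0314  0.1217] [-7.8107  1.9357  5.0941] [0.8254 2.8317 0.1833] 0.24250062373318923 head 169.51265902817127
knob from image x,y mm [16.7581 -2.7081] 2.3426013441443167e-25
grasp pt in bezel frame 17.602095812504487 -2.462833202005635 46.07020124875907
```

View pics/w30c.png

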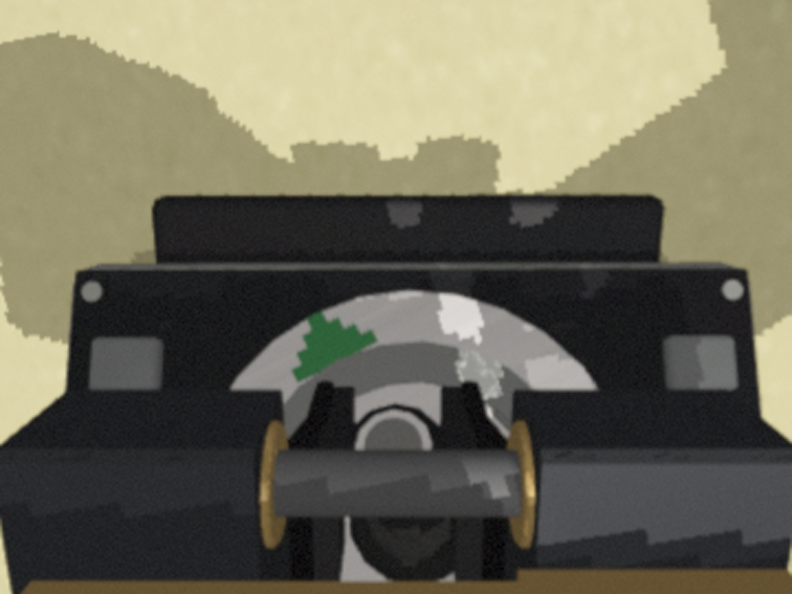

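Emit:
drive_tool:
  plan:
    - {"delta_pos": [0,0,0],"roll": 0}
    - {"delta_pos": [0,0,0],"roll": 0}
    - {"delta_pos": [0,0,0],"roll": 0}
    - {"delta_pos": [0,0,0],"roll": 0}
    - {"delta_pos": [0,0,0],"roll": 0}

```text
time: 27.15
tcp_pos: [0.5555, -0.0314, 0.1217]
ee_rot: [[-0.983, 0.182, -0.01], [0.182, 0.983, -0.001], [0.01, -0.003, -1.0]]
contact_force: [-8.8, 1.4, 5.7]
opening: 0.239
```

Emit:
drive_tool:
  plan:
    - {"delta_pos": [0,0,0],"roll": 0}
    - {"delta_pos": [0,0,0],"roll": 0}
    - {"delta_pos": [0,0,0],"roll": 0}
    - {"delta_pos": [0,0,0],"roll": 0}

```text
time: 27.55
tcp_pos: [0.5555, -0.0314, 0.1217]
ee_rot: [[-0.983, 0.182, -0.01], [0.182, 0.983, -0.001], [0.01, -0.003, -1.0]]
contact_force: [-8.5, 2.7, 5.2]
opening: 0.24
```

Emit:
drive_tool:
  plan:
    - {"delta_pos": [-0.2,0.2,0.16],"roll": 0}
    - {"delta_pos": [-0.2,0.24,0.18],"roll": 0}
    - {"delta_pos": [-0.1,0.26,0.17],"roll": 0}
    - {"delta_pos": [-0.1,0.27,0.15],"roll": 0}
    - {"delta_pos": [-0.1,0.27,0.15],"roll": 0}

```text
time: 28.05
tcp_pos: [0.5535, -0.018, 0.1307]
ee_rot: [[-0.983, 0.182, 0.002], [0.182, 0.983, 0.0], [-0.002, 0.001, -1.0]]
contact_force: [2.3, -1.7, -3.6]
opening: 0.244
```

Emit:
drive_tool:
  plan:
    - {"delta_pos": [0,0,0],"roll": 0}
    - {"delta_pos": [0,0,0],"roll": 0}
    - {"delta_pos": [0,0,0],"roll": 0}
    - {"delta_pos": [0,0,0],"roll": 0}
    - {"delta_pos": [0,0,0],"roll": 0}
  hand: 6.0

```text
time: 28.55
tcp_pos: [0.5528, -0.0181, 0.131]
ee_rot: [[-0.983, 0.182, 0.0], [0.182, 0.983, 0.0], [-0.0, 0.0, -1.0]]
contact_force: [0.0, 0.2, 0.1]
opening: 0.606
```

Emit:
drive_tool:
  plan:
    - {"delta_pos": [0,0,1],"roll": 0}
    - {"delta_pos": [0,0,3],"roll": 0}
    - {"delta_pos": [0,0,4],"roll": 0}
    - {"delta_pos": [0,0,4],"roll": 0}
    - {"delta_pos": [0,-1,4],"roll": 0}

```text
time: 29.05
tcp_pos: [0.5524, -0.0278, 0.2935]
ee_rot: [[-0.984, 0.18, 0.001], [0.18, 0.984, 0.0], [-0.001, 0.0, -1.0]]
contact_force: [1.0, 0.2, 0.3]
opening: 0.689
```

Emit:
drive_tool:
  plan:
    - {"delta_pos": [0,-0.5,3],"roll": 0}
    - {"delta_pos": [0,0,0],"roll": 0}
    - {"delta_pos": [0,0,0],"roll": 0}

```text
time: 29.35
tcp_pos: [0.5525, -0.0331, 0.3219]
ee_rot: [[-0.983, 0.182, 0.002], [0.182, 0.983, 0.001], [-0.002, 0.001, -1.0]]
contact_force: [0.4, 1.1, -0.6]
opening: 0.687
```

```bash
python3 b.py 31; sed -i 's/160:260,200:330/170:330,170:350/' sd.py; python3 sd.py 31; python3 - <<'E'
from h import *
snap('top','t31.png')
E
```

```text
[ 0.5525 -0.0331  0.3219] [ 0.3701  1.0645 -0.6485] [ 0.0667 -0.0413  0.0133] 0.6865504421195247 head 169.51828822321775
[ 0.552  -0.0331  0.3206] [-0.2878 -0.0981 -0.4893] [ 0.054  -0.0514 -0.0343] 0.6900549323313346
```

View pics/w31c.png

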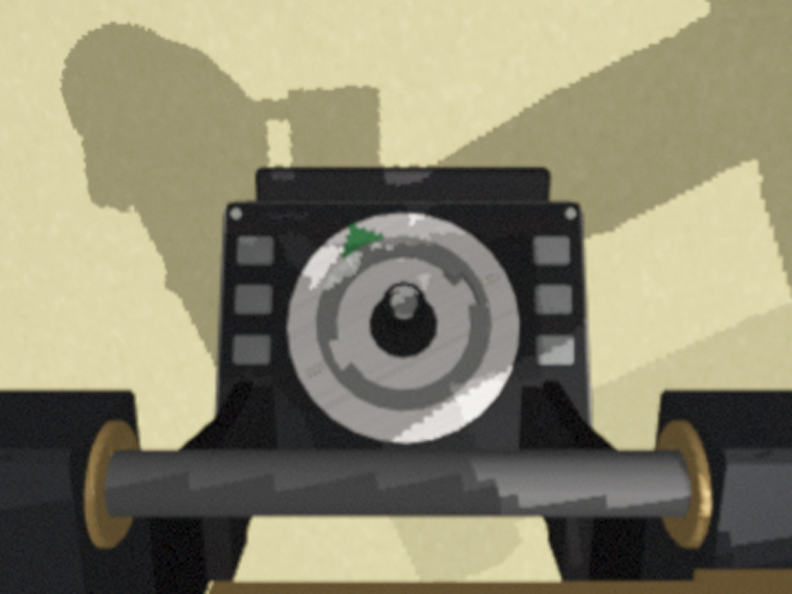

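View pics/side31c.png

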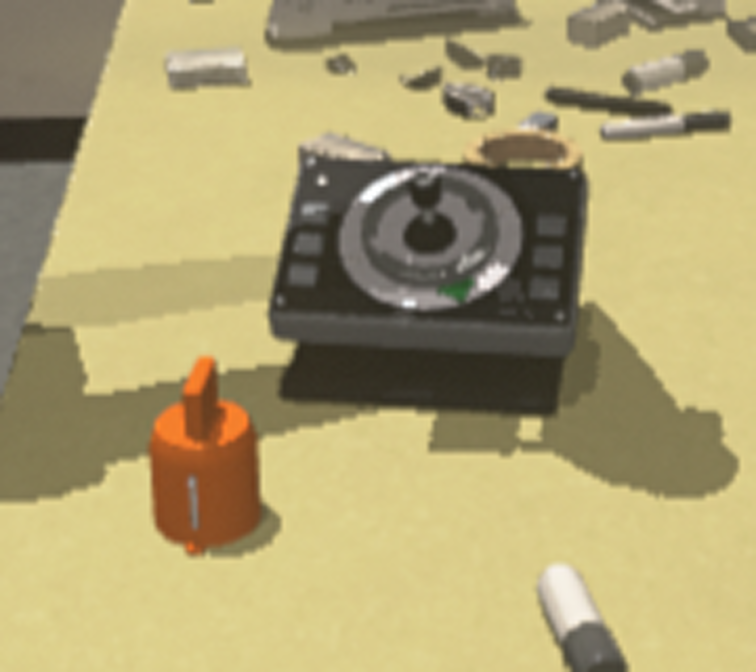

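View pics/t31.png

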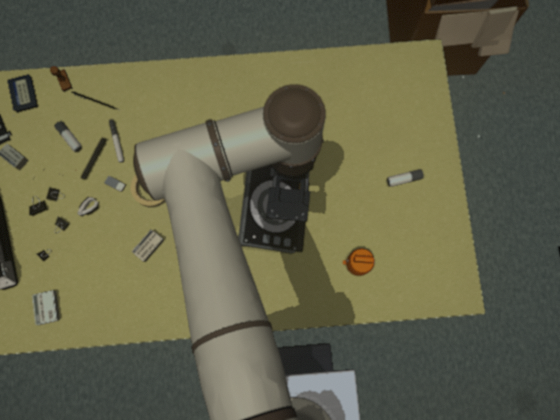

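```bash
python3 - <<'E'
from m import *
print(atz(T,(361,262),.085), np.hypot(*(atz(T,(361,262),.085)[:2]-[.5561,.0038])))
ticket.sign_off()
E
```

```text
[ 0.4034 -0.1929  0.085 ] 0.24904949516954528
the job is handed in; nothing more can be done
```

The job is handed in at about 29.5 s. The cap is standing on the bare desk, and the joystick was held toward the green arrow and let spring back. However, the cap came off the controller by accident, not by the clean lift you asked for.

**Cap removal:** I turned the cap anticlockwise in four grip strokes, to about 121 degrees as measured in the picture (slots at about 117). When I opened the fingers before re-gripping to lift it, the cap tipped off the slope. It slid down the low side and rolled on the desk toward the robot before coming to rest on its side.

**Recovery:** I picked the cap up off the desk and turned its bar end up against the near edge of the console. I then pressed its rim on the desk to about 25 degrees from upright, and it fell upright on release.

**Joystick:** I gripped the knob and moved it along the arrow. The camera fit put it at about x = 16.7 mm, y = -3 mm. I held it there for about 2 s, brought it back and released it.

**Last checks:**
- **Cap:** it stands open side down, about 0.25 m from the bezel centre as seen from above.
- **Stick:** it looks upright in the wrist and side pictures, with nothing touching it.
- **Other items:** the staple box, glue stick and tape roll look unmoved by eye.
- **Robot:** it is clear of everything.

**Not measured:**
- **Stick during the fall:** I could not measure how far the falling cap pushed the stick. It was upright in the first picture after the cap came off.
- **Gripper body:** I could not confirm whether it touched the cap's bar while I was righting the cap. The wrist force readings I saw during that stayed below about 30 N.

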